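# Load stripped mould parts into the wash carrier

## Task

The parts of a stripped mould must go into the wash carrier, each in its own plastic nest so that no ground faces knock together in the bath. Lay the thick guide pin in the large V-rest and the thin dowel pin in the small V-rest, both centred across their two saddles, stand one bushing in each of the two round recesses, flange down, and set the core insert flat in the rectangular pocket, the same side up as it lies now. Everything must be fully seated, let go and at rest at the end.

Things in the scene. Friction and masses are not known exactly. Their poses are not given: they have to be found in the camera images.
- guide_pin_mid (a point): The guide pin: the thicker and longer plain grey steel pin, 18 mm diameter, 85 mm long, lying on its side; loose, about 0.17 kg. The point is the middle of the pin, on its axis, 9 mm above what it lies on; its y axis runs along the pin, x and z turn as it rolls.
- dowel_pin_mid (a point): The dowel pin: the thinner and shorter plain grey steel pin, 10 mm diameter, 50 mm long, lying on its side; loose, about 0.03 kg. The point is the middle of the pin, on its axis, 5 mm above what it lies on; its y axis runs along the pin, x and z turn as it rolls.
- bushing_a: Plain steel guide bushing, stands on its flange, 34 mm high: flange 32 mm diameter at the foot, body about 25 mm diameter above it, bore at the top. Origin: centre of its underside; z up along its axis. One of two alike. Loose, about 0.06 kg.
- bushing_b: Plain steel guide bushing, stands on its flange, 34 mm high: flange 32 mm diameter at the foot, body about 25 mm diameter above it, bore at the top. Origin: centre of its underside; z up along its axis. One of two alike. Loose, about 0.06 kg.
- core_insert: Core insert: grey steel block, 36 (x) x 50 (y) x 25 (z) mm, with a stepped top and a round hole in it, lying flat. Origin: centre of its underside; z up, y along its 50 mm side. Loose, about 0.3 kg. Either end may point either way in its pocket.
- pin_rest: Large V-rest: fixed cream-grey plastic block, 120 (x) x 76 (y) mm. Origin: centre of its underside, z up. On its 10 mm base two upright 90 degree V saddles, 10 mm thick, 44 mm wide, V 36 mm wide at the mouth, centred at x = -30 and +30 mm (50 mm free between), tops 36 mm above the origin. The seated guide pin lies along x over the middle, its axis 31 mm above the origin.
- dowel_rest: Small V-rest: fixed cream-grey plastic block, 120 (x) x 76 (y) mm. Origin: centre of its underside, z up. On its 10 mm base two upright 90 degree V saddles, 6 mm thick, 28 mm wide, V 20 mm wide at the mouth, centred at x = -20.5 and +20.5 mm (35 mm free between), tops 30 mm above the origin. The seated dowel lies along x over the middle, its axis 27 mm above the origin.
- bushing_nest: Bushing nest: fixed cream-grey plastic block, 120 (x) x 76 (y) mm. Origin: centre of its underside, z up. Top 18 mm above it; two round recesses, 42 mm diameter, 8 mm deep (floor 10 mm above the origin), centres at x = -28 and +28 mm, y = 0. The four blocks stand two by two, in any order, x along the long side of a steel plate (300 x 200 mm, top 9 mm above the bench, bow handle 35 mm high at each short end).
- insert_nest: Insert nest: fixed cream-grey plastic block, 120 (x) x 76 (y) mm. Origin: centre of its underside, z up. Top 18 mm above it; one pocket in the middle, 60 mm (x) by 46 mm (y), 8 mm deep (floor 10 mm above the origin). The insert's 50 mm side goes along x. Left of the blocks' plate a tall machine part stands on the bench (x over 0.45 m, y over 0.55 m): keep the arm clear of it.
Things that resemble listed ones, but are neither listed nor needed, are in the scene too. Of the things that look like the part that bears guide_pin_mid, the middle-sized one is meant.

How it is judged (in metres and radians):
At the end, for the whole second after the job is handed in: Guide pin and dowel seated level in their V-rests (10 and 7 mm along, 6 mm across, 4 mm in height, in line to 0.15 rad); one bushing upright in each recess and the insert flat, right side up, in its pocket (9 mm sideways, 3 mm from the floor, 0.1 rad); bushings and insert at rest (x of guide_pin_mid in the frame of pin_rest between -0.01 and 0.01 m and y of guide_pin_mid in the frame of pin_rest between -0.006 and 0.006 m and z of guide_pin_mid in the frame of pin_rest between 0.0267 and 0.0347 m and angle between the y axis of guide_pin_mid and the x axis of pin_rest, either way round below 0.15 rad and x of dowel_pin_mid in the frame of dowel_rest between -0.007 and 0.007 m and y of dowel_pin_mid in the frame of dowel_rest between -0.006 and 0.006 m and z of dowel_pin_mid in the frame of dowel_rest between 0.0231 and 0.0311 m and angle between the y axis of dowel_pin_mid and the x axis of dowel_rest, either way round below 0.15 rad and ((x of bushing_a in the frame of bushing_nest between -0.037 and -0.019 m and y of bushing_a in the frame of bushing_nest between -0.009 and 0.009 m and z of bushing_a in the frame of bushing_nest between 0.007 and 0.013 m and angle between each of bushing_a, bushing_b's own z axis and vertical below 0.1 rad and x of bushing_b in the frame of bushing_nest between 0.019 and 0.037 m and y of bushing_b in the frame of bushing_nest between -0.009 and 0.009 m and z of bushing_b in the frame of bushing_nest between 0.007 and 0.013 m) or (x of bushing_a in the frame of bushing_nest between 0.019 and 0.037 m and y of bushing_a in the frame of bushing_nest between -0.009 and 0.009 m and z of bushing_a in the frame of bushing_nest between 0.007 and 0.013 m and angle between each of bushing_a, bushing_b's own z axis and vertical below 0.1 rad and x of bushing_b in the frame of bushing_nest between -0.037 and -0.019 m and y of bushing_b in the frame of bushing_nest between -0.009 and 0.009 m and z of bushing_b in the frame of bushing_nest between 0.007 and 0.013 m)) and x of core_insert in the frame of insert_nest between -0.009 and 0.009 m and y of core_insert in the frame of insert_nest between -0.009 and 0.009 m and z of core_insert in the frame of insert_nest between 0.007 and 0.013 m and angle between core_insert's own z axis and vertical below 0.1 rad and linear speed of each of bushing_a, bushing_b, core_insert below 0.01 m/s); the robot touches nothing.
It also fails if it takes over 106 s, if anything falls off the work surface, if the arm or the gripper's body presses on something with over 40 N, if the wrist force passes 120 N, or if a joint passes its speed limit or range.

## Robot

A 7-joint arm with a two-finger parallel gripper is mounted at the origin on a cart in front of the work surface, level with it; the furniture and walls round the work are solid. World frame = base frame: x ahead of the robot, y to its left, z up, the work surface at z = 0. Lengths are in mm, angles in rad, forces in N, time in s.
With the tool pointing down it reaches from about 375 to 925 mm from the base axis. Payload 3.1 kg.
Tool frame: the origin (TCP) lies on the centre line of the jaws, within the pads' length; the fingertips stand 19 mm ahead of it and the grasp point (between the pads) is the TCP; z points along the fingers, y is the direction in which the jaws open and shut (so a half turn about z gives the same grasp; the last joint's range is limited). The gripper opens to 85 mm and grips with 20 to 120 N. Pads are 22 mm wide; open, the fingers measure 114 mm over their backs; the gripper's body (76 mm by 85 mm) begins 54 mm behind the grasp point. The pads swing forward as they close: fully open they stand 13 mm farther back than shut.
Start: joints at [-1.378, 0.383, 0.044, 1.598, -0.018, 1.161, -0.05], TCP at [186.344, 622.719, 217.869] pointing down, gripper open.
Joint ranges: [-2.61, 2.61], [-0.41, 2.15], [-1.48, 1.57], [0, 2.5], [-1.57, 4.71], [0.05, 1.97], [-2.85, 2.85]. Speed limits (rad/s): [2.79, 2.79, 3.14, 3.14, 3.14, 3.14, 3.14].

## Interface

Orientations are given as [roll, pitch, yaw] about the fixed x, y, z axes, in that order (R = Rz(yaw) Ry(pitch) Rx(roll)).
In Python, from bench import bot, cams, models gives the robot as it stands.
- The arm moves only by the tool servo_tool, never from a script. Its argument "targets" is a list of rows, each a list of 3 entries, a list of its own where there are three numbers: the shift along the tool's x, y, z in cm, then the turn, a rotation vector about the tool's x, y, z in rad, then the finger opening in cm, from 0 to 8.54. In form: [[[x, y, z], [rx, ry, rz], hand], ...]. A call has 1 to 10 rows; each row is the pose to reach, as a shift and turn from the pose commanded when the call began, along the tool's axes at that moment; what a row does not reach only later rows make up. A row lasts 1/12 s, in which the tool goes at most 41.7 mm and 7.16 degrees, less where a joint would pass 70% of its speed; a pose out of reach is approached as far as the arm can. A call with a gripper value outside its range is refused whole. The fingers move at their own pace and stop on an object; "grip_force" is the grip in N (left out, the last holds). Time passes only in rows, so rows that repeat a pose let the fingers close. It gives the time, the measured TCP pose, the force and the opening at its end, in the units of the state.
- bot.state(): the state, without advancing time (a new reading comes with each control period).
- cams.grab_frame(name): name is "scene" or "top" or "wrist"; returns a dict with "pixels" (420x560x3 uint8, red, green, blue), "depth" (420x560 float32, mm along the optical axis (not along the pixel's ray), 0 where there is no reading), "camera_matrix" (3x3 intrinsics, pixels), "rvec" (rotation vector, rad) and "tvec" (3), from world to camera coordinates, as OpenCV has them; the wrist camera has in their place "T_tool_cam" (4x4, takes a point from camera to tool coordinates, whose origin is the TCP and whose axes are the flange's). Camera axes: x right, y down, z forward; pixel columns grow to the right and rows downward; lengths in mm; the calibration is good to about 2 mm. The wrist camera is an equidistant fisheye: a pixel r from the principal point sees the ray r / f radians off the axis. A picture is of the moment at which its call begins: read the wrist's pose just before it.
- bot.finish_job(): hands the job in, once; it reports no verdict.
Trained networks look in a picture, given as the dict that the camera call returned (one of the last four; its "shot" number tells which), for a name from the list of things; names that differ only in an ending like _2 or _b are one class to them, and where a whole thing is asked for, a point or a joint stands for the part that bears it (a point fixed in the world has none). Each returns a list of dicts, best first, with "conf" (0 to 1); they miss things now and then, are a little off and sometimes report something else, mostly with a low value. They report only what shows in the picture. A call takes as long as a camera call. They do not tell look-alikes from the thing itself.
- models.search_frame(name, picture): "box" ([left, top, right, bottom] as shares, 0 to 1, of the picture: columns of its width, rows of its height, round what is visible of it).
- models.spot_point(name, picture): "location" ([column, row] as shares, 0 to 1, of the picture: columns of its width, rows of its height: a listed point, or the origin of a listed thing).
The state is a dict: "time_s": time; "qpos": joint angles; "joint_vel": joint speeds; "effort": joint torques, N m; "eef_pos": TCP position; "ee_rot": TCP orientation; "ft_force": force on the tool from outside, world axes, zero at the start; "wrist_torque": the same for the moment, N m; "finger_gap": finger opening in mm.
Only numpy, scipy, OpenCV 4.12 (cv2) and the standard library are available. Lean on these libraries where they do the work, as an engineer would, in place of code of your own. Each camera call takes 0.05 s, during which the arm holds its last target.

## Working session

There is one attempt and no reset: what is moved stays moved. The work goes in short steps, Python scripts to look and compute and a tool call to move; the robot and the scene stay as the last step left them, time stands still between calls to the robot, and variables do not carry over. Pictures are saved under pics/ and viewed, and the job is handed in when it is done.

Besides the shell and the picture viewer there is one more tool, called by a JSON object that holds its "name" and its "arguments", one argument or row to a line. servo_tool: Moves the arm, as the interface text tells. Its arguments: {"type":"object","properties":{"targets":{"type":"array"},"grip_force":{"type":"number"}},"required":["targets"]}

```bash
ls; mkdir -p pics; cat > h.py <<'E'
import numpy as np,cv2,json
from bench import bot,cams,models
from scipy.spatial.transform import Rotation as R
def grab(n,save=None):
    st=bot.state();p=cams.grab_frame(n);p['st']=st
    if save: cv2.imwrite('pics/'+save+'.png',cv2.cvtColor(p['pixels'],cv2.COLOR_RGB2BGR))
    return p
def cloud(p):
    K=np.array(p['camera_matrix']);d=p['depth'].astype(float)
    v,u=np.mgrid[:d.shape[0],:d.shape[1]]
    c=np.stack([(u-K[0,2])/K[0,0]*d,(v-K[1,2])/K[1,1]*d,d],-1)
    Rm=cv2.Rodrigues(np.array(p['rvec'],float))[0];t=np.array(p['tvec'],float).ravel()
    w=(c-t)@Rm
    w[d==0]=np.nan
    return w
E
python3 - <<'E'
from h import *
s=bot.state();print(s)
for n in ['scene','top','wrist']:
    p=grab(n,n+'0')
    np.save(n+'0.npy',p,allow_pickle=True)
    print(n,p['camera_matrix'],p.get('tvec'),p.get('T_tool_cam'))
    for nm in ['guide_pin_mid','dowel_pin_mid','bushing_a','core_insert','pin_rest','dowel_rest','bushing_nest','insert_nest']:
        for f in (models.spot_point,):
            print(nm,[(np.round(np.array(q['location'])*[560,420]).tolist(),round(q['conf'],2)) for q in f(nm,p)])
print(bot.state()['time_s'])
E
```

```text
pics
{'time_s': 0.0, 'qpos': array([-1.37781601,  0.38387562,  0.04381545,  1.59959227, -0.01787305,
        1.1611767 , -0.04992309]), 'joint_vel': array([-1.58366336e-03,  4.31170698e-04, -1.36745334e-03,  4.11897218e-05,
       -2.04982501e-04, -6.49069794e-04, -2.54901904e-03]), 'effort': array([ 1.43458664e-05, -4.33450878e+01,  1.02492794e+00, -2.49515659e+01,
        1.06192497e-02,  1.13493335e-02,  1.62199819e-05]), 'eef_pos': array([186.07801046, 621.77063142, 216.45220147]), 'ee_rot': array([-3.13893771e+00,  1.62476657e-04,  2.85089686e+00]), 'ft_force': array([-0.48340732,  0.46034307,  0.81718003]), 'wrist_torque': array([0.01988871, 0.04270318, 0.01214304]), 'finger_gap': 85.3090450522022}
scene [[419.51276808   0.         275.75892452]
 [  0.         419.51276808 207.94495855]
 [  0.           0.           1.        ]] [492.82338106 161.60497344 824.46456287] None
guide_pin_mid [([354.0, 153.0], 0.8), ([319.0, 259.0], 0.65), ([277.0, 200.0], 0.57)]
dowel_pin_mid [([276.0, 199.0], 0.74), ([248.0, 215.0], 0.55)]
bushing_a [([249.0, 190.0], 0.72), ([281.0, 233.0], 0.58)]
[... 647 characters left out ...]
rest [([187.0, 193.0], 0.55)]
bushing_nest [([150.0, 184.0], 0.75)]
insert_nest [([149.0, 234.0], 0.67)]
wrist [[325.1922621    0.         280.36335989]
 [  0.         325.1922621  214.42725244]
 [  0.           0.           1.        ]] None [[-1.14120911e-05 -9.60141460e-01 -2.79514537e-01  7.21819252e+01]
 [ 9.99999784e-01 -1.94763490e-04  6.28190629e-04 -2.11937531e-01]
 [-6.57591095e-04 -2.79514470e-01  9.60141255e-01 -1.55984839e+02]
 [ 0.00000000e+00  0.00000000e+00  0.00000000e+00  1.00000000e+00]]
guide_pin_mid []
dowel_pin_mid []
bushing_a []
core_insert []
pin_rest [([118.0, 394.0], 0.9)]
dowel_rest [([118.0, 393.0], 0.46)]
bushing_nest []
insert_nest [([153.0, 396.0], 0.89)]
1.35
```

View pictures.

View pics/scene0.png

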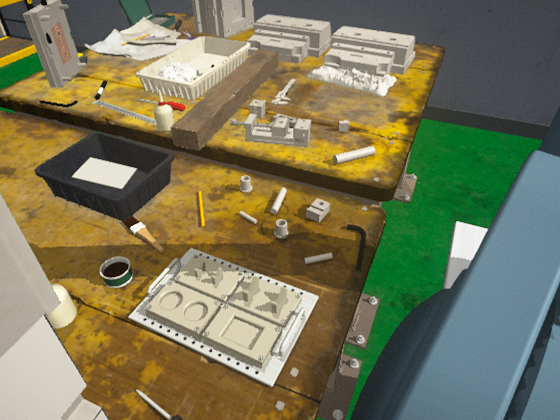

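View pics/top0.png

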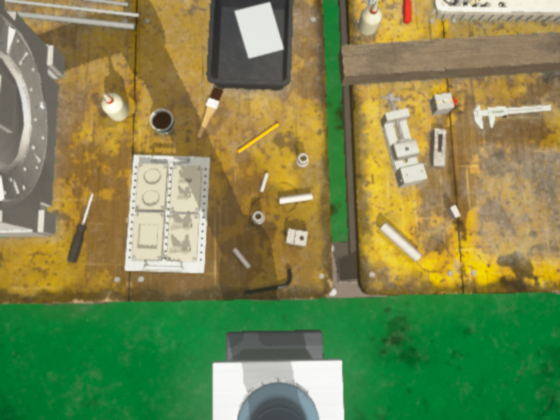

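View pics/wrist0.png

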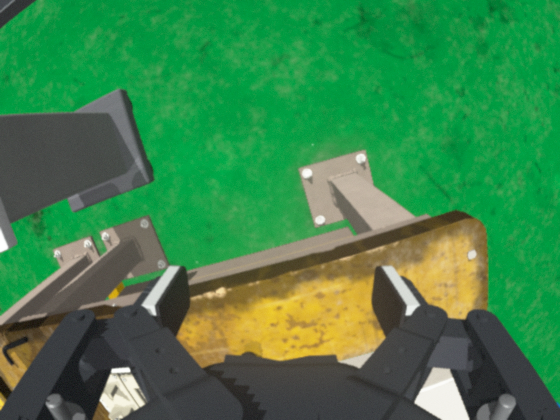

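```bash
python3 - <<'E'
import numpy as np,cv2
p=np.load('top0.npy',allow_pickle=True).item()
img=cv2.cvtColor(p['pixels'],cv2.COLOR_RGB2BGR)
cv2.imwrite('pics/topz.png',cv2.resize(img[130:290,110:310],None,fx=4,fy=3.75 if 0 else 4,interpolation=cv2.INTER_CUBIC)[:600])
p=np.load('scene0.npy',allow_pickle=True).item()
img=cv2.cvtColor(p['pixels'],cv2.COLOR_RGB2BGR)
cv2.imwrite('pics/scenez.png',cv2.resize(img[130:330,170:430],None,fx=3,fy=3,interpolation=cv2.INTER_CUBIC))
E
```

```text
(no output)
```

View pics/topz.png

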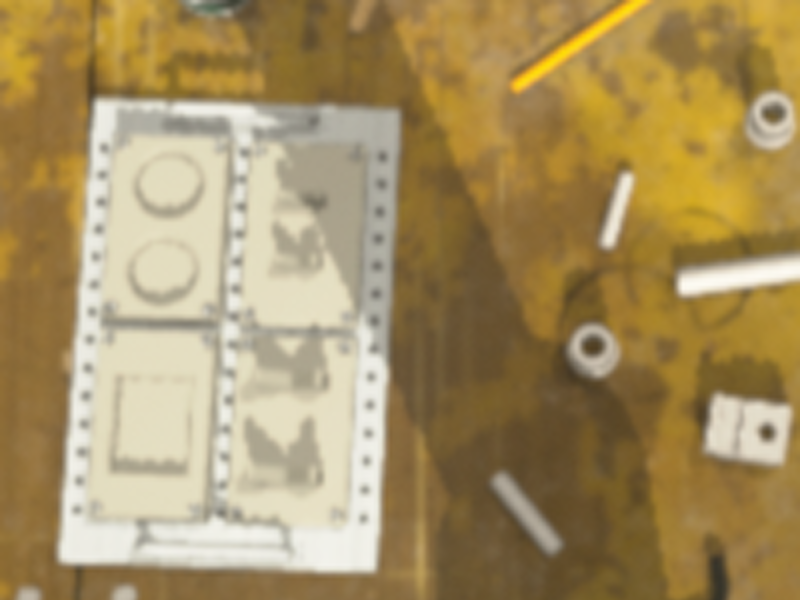

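View pics/scenez.png

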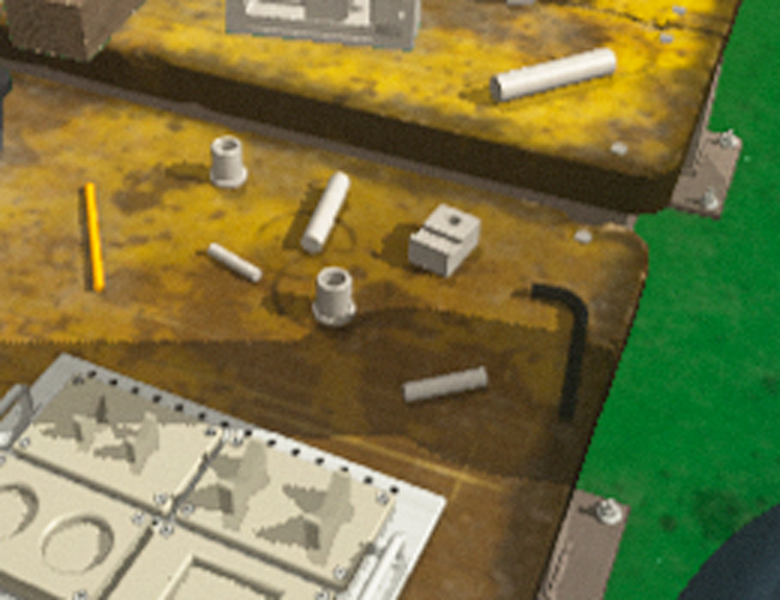

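```bash
python3 - <<'E'
from h import *
T=np.load('top0.npy',allow_pickle=True).item();S=np.load('scene0.npy',allow_pickle=True).item()
wt=cloud(T);ws=cloud(S)
f=lambda w,pts:[print(q,np.round(w[q[1],q[0]],0)) for q in pts]
print('top cam pos',-cv2.Rodrigues(np.array(T['rvec'],float))[0].T@np.ravel(T['tvec']))
f(wt,[(300,199),(240,258),(401,240),(264,183),(303,159),(258,217),(297,237),(150,177),(150,200),(148,235),(182,239),(187,193),(40,100),(70,120),(270,340),(280,400),(20,300),(20,250),(230,170),(215,120)])
print('scene')
f(ws,[(278,200),(318,258),(354,155),(248,216),(245,178),(281,222),(318,210),(269,299),(212,276),(185,312),(20,280),(500,300),(62,305),(20,350)])
E
```

```text
top cam pos [ 328.42152077   19.91238235 1284.85484211]
(300, 199) [553. -67.  15.]
(240, 258) [405.  88.  12.]
(401, 240) [ 442. -319.   23.]
(264, 183) [599.  24.   1.]
(303, 159) [662. -79.   1.]
(258, 217) [510.  41.   0.]
(297, 237) [454. -56.  30.]
(150, 177) [615. 317.  20.]
(150, 200) [556. 316.  17.]
(148, 235) [466. 319.  18.]
(182, 239) [454. 233.  21.]
(187, 193) [572. 222.  18.]
(40, 100) [795. 573.  97.]
(70, 120) [777. 535.   1.]
(270, 340) [ 139.   13. -621.]
(280, 400) [65. -6. 34.]
(20, 300) [310. 639.  -0.]
(20, 250) [435. 645.   2.]
(230, 170) [635. 113.  -1.]
(215, 120) [773. 152.  -2.]
scene
(278, 200) [551. -43.  22.]
(318, 258) [402.  91.  13.]
(354, 155) [ 436. -307.   20.]
(248, 216) [597.  27.  11.]
(245, 178) [660. -84.  28.]
(281, 222) [511.  31.  26.]
(318, 210) [450. -46.  21.]
(269, 299) [450. 233.  20.]
(212, 276) [566. 240.  41.]
(185, 312) [579. 321.  22.]
(20, 280) [469. 576. 443.]
(500, 300) [216. 615. 598.]
(62, 305) [772. 411.  51.]
(20, 350) [475. 599. 387.]
```

```bash
python3 - <<'E'
from h import *
T=np.load('top0.npy',allow_pickle=True).item();S=np.load('scene0.npy',allow_pickle=True).item()
def meas(w,name):
    P=w.reshape(-1,3);P=P[np.isfinite(P).all(1)]
    def near(c,r,zl,zh):return P[(np.hypot(P[:,0]-c[0],P[:,1]-c[1])<r)&(P[:,2]>zl)&(P[:,2]<zh)]
    print('==',name)
    for n,c,zl in [('guide',(552,-60),4),('short',(404,90),4),('dowel',(598,25),3)]:
        Q=near(c,60,zl,60)
        r=cv2.minAreaRect(Q[:,:2].astype(np.float32));m=Q.mean(0)
        u,s,v=np.linalg.svd((Q-m)[:,:2],full_matrices=False);t=(Q-m)[:,:2]@v[0];n_=(Q-m)[:,:2]@v[1]
        print(n,len(Q),'mean',m.round(1),'zmax',np.percentile(Q[:,2],97).round(1),'ang',np.degrees(np.arctan2(v[0,1],v[0,0])).round(1),'len',np.ptp(t).round(1),'wid',np.ptp(n_).round(1),'mid',(m[:2]+v[0]*(t.max()+t.min())/2).round(1),(m[:2]+v[0]*(t.max()+t.min())/2+v[1]*(n_.max()+n_.min())/2).round(1))
    for n,c in [('ba',(511,36)),('bb',(660,-80))]:
        Q=near(c,35,27,45)
        (x,y),r=cv2.minEnclosingCircle(Q[:,:2].astype(np.float32));print(n,len(Q),x,y,r,np.median(Q[:,2]))
    Q=near((452,-50),45,15,45)
    print('ins',len(Q),cv2.minAreaRect(Q[:,:2].astype(np.float32)),np.percentile(Q[:,2],[5,50,95]))
    for zl,zh in [(7,11.5)]:
        Q=near((520,275),260,5.,60);print('plate',cv2.minAreaRect(Q[:,:2].astype(np.float32)))
meas(cloud(T),'top');meas(cloud(S),'scene')
# height map
H=np.full((420,320),np.nan)
P=cloud(T).reshape(-1,3)
for w in (cloud(T),cloud(S)):
  P=w.reshape(-1,3);P=P[np.isfinite(P).all(1)]
  P=P[(P[:,0]>330)&(P[:,0]<730)&(P[:,1]>130)&(P[:,1]<430)]
  P=P[np.argsort(P[:,2])]
  im=np.zeros((400,300),np.float32)
  im[(729-P[:,0]).astype(int).clip(0,399),(429-P[:,1]).astype(int).clip(0,299)]=P[:,2]
  im=cv2.dilate(im,np.ones((3,3)))
  c=cv2.applyColorMap((im.clip(0,60)*4.2).astype(np.uint8),cv2.COLORMAP_JET)
  H=c if H.ndim==2 and H.shape==(420,320) else np.hstack([H,c])
cv2.imwrite('pics/hm.png',H)
E
```

```text
== top
guide 328 mean [553.9 -58.4  12.4] zmax 20.8 ang 90.8 len 106.2 wid 115.9 mid [554.  -62.3] [552.3 -62.4]
short 210 mean [401.1  87.7   8.8] zmax 15.9 ang -167.2 len 116.3 wid 113.2 mid [403.7  88.3] [403.7  88.3]
dowel 285 mean [596.8  22.5   5.7] zmax 13.6 ang -152.0 len 117.2 wid 117.9 mid [598.9  23.6] [597.7  25.8]
ba 51 506.9807434082031 41.879180908203125 13.114964485168457 33.4675666404887
bb 53 655.933837890625 -76.02204132080078 13.502666473388672 33.013698133455776
ins 272 ((453.5716857910156, -56.19615173339844), (50.17947006225586, 36.077816009521484), 78.71977996826172) [17.86895137 23.89922604 28.96625238]
plate ((541.0028076171875, 274.32244873046875), (514.0925903320312, 477.0601501464844), 89.82373809814453)
== scene
guide 242 mean [552.9 -49.7  14.4] zmax 21.0 ang 95.3 len 105.8 wid 102.6 mid [554.  -61.3] [545.9 -62. ]
short 190 mean [403.5  87.6  10.9] zmax 15.5 ang -138.4 len 116.9 wid 108.1 mid [404.6  88.6] [406.1  86.9]
dowel 318 mean [594.2  22.5   5.6] zmax 13.8 ang -136.7 len 117.0 wid 117.9 mid [596.5  24.7] [597.2  24. ]
ba 90 508.03643798828125 42.96073913574219 14.29046630859375 34.03313506795279
bb 73 655.6275024414062 -75.3056640625 14.784083366394043 33.798519033002144
ins 295 ((453.8063659667969, -55.05663299560547), (53.894535064697266, 38.08269500732422), 78.84339904785156) [16.6721567  24.77894043 28.27522141]
plate ((572.1640625, 264.1063537597656), (416.9804992675781, 476.9228210449219), 4.668745040893555)
```

View pics/hm.png

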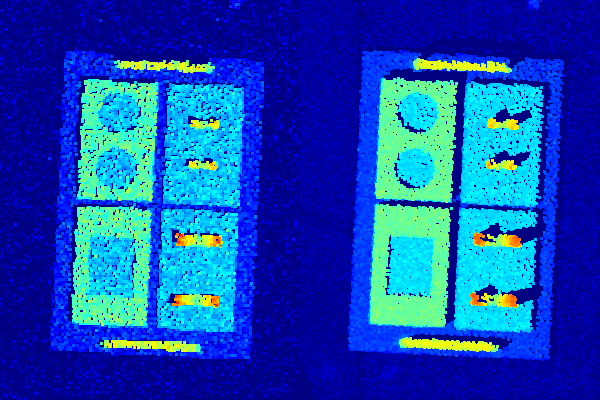

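```bash
cat > fit.py <<'E'
from h import *
from scipy.optimize import minimize
def rect(u,v,a,b): return (abs(u)<a/2)&(abs(v)<b/2)
def m_bn(u,v):
    h=np.where(rect(u,v,120,76),27.,9.);return np.where((np.hypot(u-28,v)<21)|(np.hypot(u+28,v)<21),19,h)
def m_in(u,v):
    h=np.where(rect(u,v,120,76),27.,9.);return np.where(rect(u,v,60,46),19,h)
def saddle(u,v,cx,t,w,top,mouth):
    h=np.where(rect(u,v,120,76),19.,9.)
    for s in (-1,1):
        k=rect(u-s*cx,v,t,w); h=np.where(k,np.minimum(9+top,9+top-mouth/2+abs(v)),h)
    return h
def m_pr(u,v): return saddle(u,v,30,10,44,36,36)
def m_dr(u,v): return saddle(u,v,20.5,6,28,30,20)
def m_pin(L,r):
    return lambda u,v: np.where((abs(u)<L/2)&(abs(v)<r),r+np.sqrt(np.maximum(r*r-v*v,0)),0.)
def m_bush(u,v):
    d=np.hypot(u,v);h=np.where(d<16,6.,0.);return np.where(d<12.5,34.,h)
def m_ins(u,v): return np.where(rect(u,v,50,36),25.,0.)
def fit(P,m,c,half,yaw0,fy=True):
    k=(abs(P[:,0]-c[0])<half)&(abs(P[:,1]-c[1])<half);Q=P[k]
    def cost(q):
        ca,sa=np.cos(q[2]),np.sin(q[2]);d=Q[:,:2]-q[:2]
        # jitter-averaged
        e=0
        for du in (-.7,.7):
            u=ca*d[:,0]+sa*d[:,1]+du;v=-sa*d[:,0]+ca*d[:,1]+du
            e=e+np.minimum(abs(Q[:,2]-m(u,v)),8).mean()
        return e/2
    best=None
    for dx in (-8,0,8):
        for dy in (-8,0,8):
          for dyaw in ((-.1,.1) if fy else (0,)):
            x0=np.array([c[0]+dx,c[1]+dy,yaw0+dyaw])
            sim=np.array([x0,x0+[6,0,0],x0+[0,6,0],x0+[0,0,.12 if fy else 0]])
            r=minimize(cost,x0,method='Nelder-Mead',options=dict(initial_simplex=sim,maxiter=150,xatol=.02,fatol=1e-4))
            if best is None or r.fun<best.fun:best=r
    return best.x,best.fun
E
python3 - <<'E'
from fit import *
T=np.load('top0.npy',allow_pickle=True).item();S=np.load('scene0.npy',allow_pickle=True).item()
cl=[]
for p in (T,S):
    P=cloud(p).reshape(-1,3);cl.append(P[np.isfinite(P).all(1)])
jobs=[('pin_rest',m_pr,(455,232),75,-.05,1),('dowel_rest',m_dr,(582,225),75,-.05,1),('bush_nest',m_bn,(589,312),75,-.05,1),('ins_nest',m_in,(462,318),75,-.05,1),
('guide',m_pin(85,9),(553,-60),60,1.75,1),('dowel',m_pin(50,5),(598,24),35,1.2,1),('short',m_pin(60,7),(404,88),45,.8,1),
('ba',m_bush,(507,42),25,0,0),('bb',m_bush,(656,-76),25,0,0),('ins',m_ins,(453.6,-56),45,1.37-1.57,1)]
for n,m,c,h,y,fy in jobs:
    for P in cl:
        q,f=fit(P,m,c,h,y,fy);print(n,q.round(1)[:2],np.degrees(q[2]).round(1),round(f,2))
E
```

```text
pin_rest [459.  232.2] -3.5 3.95
pin_rest [459.3 233.1] -2.2 4.17
dowel_rest [584.9 226.1] -3.1 4.02
dowel_rest [585.3 227.3] -3.0 4.3
bush_nest [589.7 312.6] -3.3 3.96
bush_nest [589.  311.7] -2.7 4.2
ins_nest [463.6 318.4] -2.5 3.92
ins_nest [463.9 318.1] -3.1 4.08
guide [556.8 -56.7] 96.9 2.13
guide [555.8 -54.3] 97.1 2.24
dowel [616.7  -1.8] 85.1 2.71
dowel [603.    5.3] 85.2 2.79
short [404.2  84.8] 38.7 2.18
short [404.4  84.7] 38.0 2.12
ba [507.6  41.4] 0.0 2.82
ba [508.2  41.8] 0.0 3.62
bb [656.5 -76.2] 0.0 3.29
bb [656.7 -76.1] 0.0 3.84
ins [454.2 -56.6] 79.5 2.38
ins [458.  -62.7] -17.0 3.13
```

```bash
cat > ov.py <<'E'
from fit import *
def pix(p,uv,z):
    K=np.array(p['camera_matrix']);Rm=cv2.Rodrigues(np.array(p['rvec'],float))[0];t=np.ravel(p['tvec'])
    d=Rm.T@np.linalg.inv(K)@np.array([uv[0],uv[1],1.]);c=-Rm.T@t
    return c+d*(z-c[2])/d[2]
def proj(p,X):
    return cv2.projectPoints(np.array(X,float).reshape(-1,3),np.array(p['rvec'],float),np.array(p['tvec'],float),np.array(p['camera_matrix']),None)[0].reshape(-1,2)
def box(c,yaw,L,W,z):
    a=np.array([[L,W],[L,-W],[-L,-W],[-L,W]])/2;r=np.array([[np.cos(yaw),-np.sin(yaw)],[np.sin(yaw),np.cos(yaw)]])
    return np.c_[a@r.T+np.array(c)[:2],np.full(4,z)]
def circ(c,r,z):
    a=np.linspace(0,6.28,40);return np.c_[c[0]+r*np.cos(a),c[1]+r*np.sin(a),np.full(40,z)]
E
python3 - <<'E'
from ov import *
T=np.load('top0.npy',allow_pickle=True).item();S=np.load('scene0.npy',allow_pickle=True).item()
for a in [(266.75,173.5),(262.2,191.7)]: print('dow top',pix(T,a,6))
for a in [(170+212/3,130+247/3),(170+258/3,130+276/3)]: print('dow sc',pix(S,a,5))
for a in [(110+680/4,130+283/4),(110+800/4,130+268/4)]: print('g top',pix(T,a,12))
d=np.radians
sh=[box((556.3,-56),d(97),85,18,9),box((597,24),d(105),50,10,5),box((454,-56),d(79.2),50,36,25),box((454,-56),d(79.2),50,36,0),circ((507.9,41.6),12.5,34),circ((507.9,41.6),16,0),circ((656.6,-76.1),12.5,34),circ((656.6,-76.1),16,0),
box((459.1,232.6),d(-3),120,76,19),box((585.1,226.6),d(-3),120,76,19),box((589.4,312.2),d(-3),120,76,27),box((463.7,318.2),d(-3),120,76,27)]
for p,n,(r0,r1,c0,c1) in ((T,'t',(130,290,110,325)),(S,'s',(150,370,110,340))):
    f=3.4
    im=cv2.cvtColor(p['pixels'],cv2.COLOR_RGB2BGR)[r0:r1,c0:c1];im=cv2.resize(im,None,fx=f,fy=f,interpolation=cv2.INTER_CUBIC)
    for s in sh:
        q=((proj(p,s)+.5-[c0,r0])*f).astype(int);cv2.polylines(im,[q.reshape(-1,1,2)],True,(0,0,255),1)
    cv2.imwrite(f'pics/ov_{n}.png',im[:600])
E
```

```text
dow top [623.10746823  16.82253419   6.        ]
dow top [575.04157681  29.33206241   6.        ]
dow sc [622.73809097  16.04680117   5.        ]
dow sc [573.93544112  32.77144223   5.        ]
g top [549.52378368 -16.13007631  12.        ]
g top [558.15332905 -93.59461406  12.        ]
```

View pics/ov_t.png

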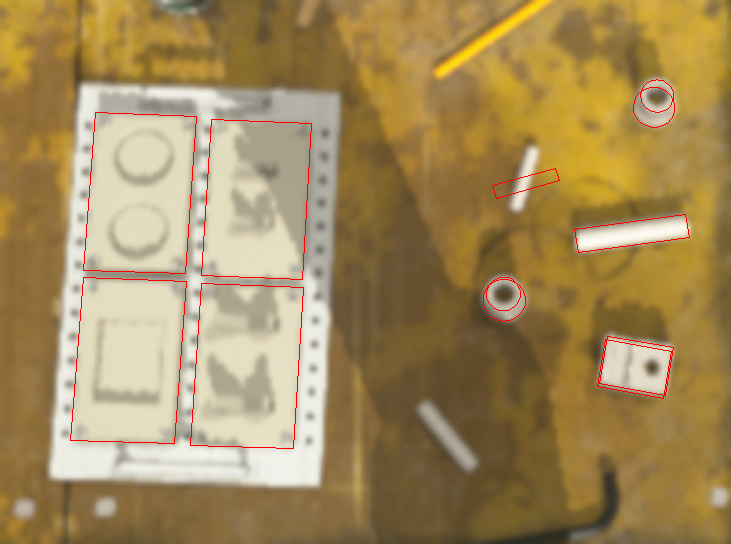

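View pics/ov_s.png

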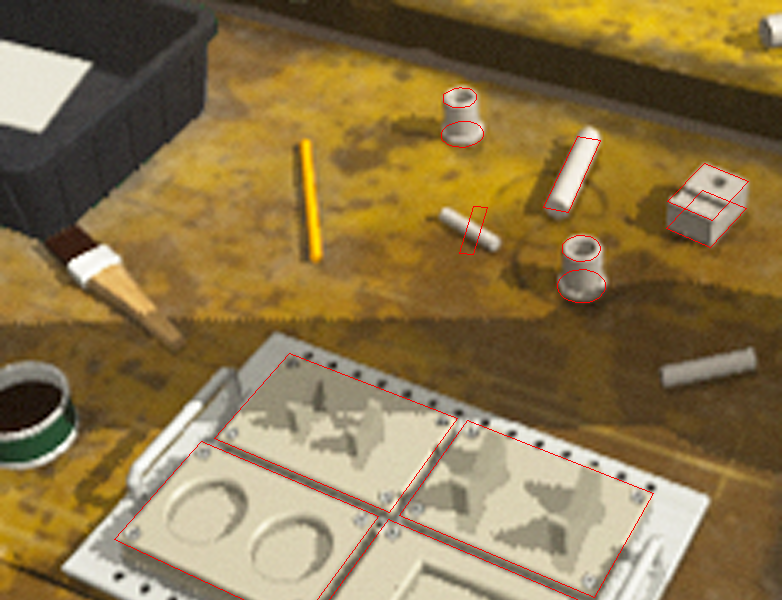

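```bash
cat > pl.py <<'E'
import numpy as np,json,sys,os
from scipy.spatial.transform import Rotation as R
F='cmd.json'
def load():
    if os.path.exists(F):
        d=json.load(open(F));return np.array(d['p']),R.from_quat(d['q'])
    return np.array([186.344,622.719,217.869]),R.from_euler('xyz',[np.pi,0,2.85089686])
def upd(s,r):
    p,q=load();p=p+q.apply(np.array(s)*10);q=q*R.from_rotvec(r)
    json.dump(dict(p=list(p),q=list(q.as_quat())),open(F,'w'))
def rel(*tg):
    p,q=load()
    for x,y,z,yaw in tg:
        t=R.from_euler('xyz',[np.pi,0,np.radians(yaw)])
        s=q.inv().apply(np.array([x,y,z])-p)/10;r=(q.inv()*t).as_rotvec()
        n=max(np.linalg.norm(s)*10/41.7,np.degrees(np.linalg.norm(r))/7.16)
        print((x,y,z,yaw),'s',s.round(2).tolist(),'r',r.round(3).tolist(),'rows %.1f'%n)
def st():
    from bench import bot
    s=bot.state();p,q=load()
    print('t %.2f'%s['time_s'],'meas',s['eef_pos'].round(1),'cmd',p.round(1),'yaw',np.degrees(s['ee_rot']).round(1),'cmdyaw',np.degrees(q.as_euler('xyz')).round(1),'F',s['ft_force'].round(1),'gap',round(s['finger_gap'],1),'q',s['qpos'].round(2))
E
python3 -c "
from pl import *
rel((371,283,200,130),(556,-57,130,97))"
```

```text
(371, 283, 200, 130) s [-27.43, -27.25, 1.79] r [0.0, -0.0, 0.582] rows 9.3
(556, -57, 130, 97) s [-54.9, -54.53, 8.79] r [0.0, -0.0, 1.158] rows 18.7
```

{"name": "servo_tool", "arguments": {
  "targets": [
    [[-27.4,-27.3,1.8],[0,0,0.58],5],
    [[-27.4,-27.3,1.8],[0,0,0.58],5],
    [[-27.4,-27.3,1.8],[0,0,0.58],5],
    [[-27.4,-27.3,1.8],[0,0,0.58],5],
    [[-27.4,-27.3,1.8],[0,0,0.58],5],
    [[-27.4,-27.3,1.8],[0,0,0.58],5],
    [[-27.4,-27.3,1.8],[0,0,0.58],5],
    [[-27.4,-27.3,1.8],[0,0,0.58],5],
    [[-27.4,-27.3,1.8],[0,0,0.58],5],
    [[-27.4,-27.3,1.8],[0,0,0.58],5]
  ],
  "grip_force": 40
}}

```text
time_s: 2.18
eef_pos: [373.9, 275.4, 199.8]
ee_rot: [-3.141, 0.002, 2.261]
ft_force: [0.7, -0.3, -0.7]
finger_gap: 49.6
```

```bash
python3 -c "
from pl import *
upd([-27.4,-27.3,1.8],[0,0,.58]);st()
rel((556,-57,130,97),(556,-57,22,97))"
```

```text
t 2.18 meas [373.9 275.4 199.8] cmd [370.6 282.6 199.9] yaw [-1.799e+02  1.000e-01  1.295e+02] cmdyaw [180.    0.  130.1] F [ 0.7 -0.3 -0.7] gap 49.6 q [-1.06  0.04  0.35  2.06 -0.01  1.04 -0.02]
(556, -57, 130, 97) s [-37.92, -7.7, 6.99] r [-0.0, -0.0, 0.578] rows 9.4
(556, -57, 22, 97) s [-37.92, -7.7, 17.79] r [-0.0, -0.0, 0.578] rows 10.2
```

{"name": "servo_tool", "arguments": {
  "targets": [
    [[-37.9,-7.7,7.0],[0,0,0.58],5],
    [[-37.9,-7.7,7.0],[0,0,0.58],5],
    [[-37.9,-7.7,7.0],[0,0,0.58],5],
    [[-37.9,-7.7,7.0],[0,0,0.58],5],
    [[-37.9,-7.7,7.0],[0,0,0.58],5],
    [[-37.9,-7.7,7.0],[0,0,0.58],5],
    [[-37.9,-7.7,7.0],[0,0,0.58],5],
    [[-37.9,-7.7,7.0],[0,0,0.58],5],
    [[-37.9,-7.7,7.0],[0,0,0.58],5],
    [[-37.9,-7.7,7.0],[0,0,0.58],5]
  ]
}}

```text
time_s: 3.02
eef_pos: [557.6, -63.2, 129.8]
ee_rot: [3.14, 0.004, 1.685]
ft_force: [0.4, -0.3, -0.4]
finger_gap: 49.7
```

```bash
python3 -c "
from pl import *
upd([-37.9,-7.7,7.0],[0,0,.58]);st()
from h import *
p=grab('wrist','w1');np.save('w1.npy',p,allow_pickle=True);st()
rel((556,-57,22,97))"
```

```text
t 3.02 meas [557.6 -63.2 129.8] cmd [555.9 -56.8 129.9] yaw [179.9   0.3  96.5] cmdyaw [180.   -0.   96.9] F [ 0.4 -0.3 -0.4] gap 49.7 q [-0.5   0.36  0.64  1.92 -0.26  0.94  0.38]
t 3.07 meas [558.1 -65.4 129.7] cmd [555.9 -56.8 129.9] yaw [179.9   0.4  96.4] cmdyaw [180.   -0.   96.9] F [ 1.5 -2.3  0.4] gap 50.1 q [-0.5   0.36  0.65  1.92 -0.26  0.94  0.38]
(556, -57, 22, 97) s [-0.02, 0.01, 10.79] r [-0.0, -0.0, -0.002] rows 2.6
```

View pics/w1.png

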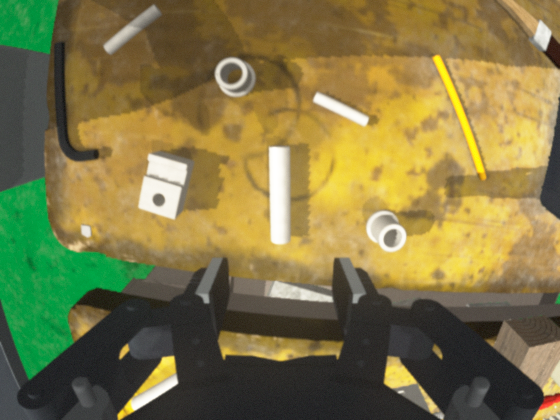

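{"name": "servo_tool", "arguments": {
  "targets": [
    [[0,0,0],[0,0,0],5],
    [[0,0,0],[0,0,0],5],
    [[0,0,0],[0,0,0],5],
    [[0,0,0],[0,0,0],5]
  ]
}}

```text
time_s: 3.4
eef_pos: [555.7, -54.3, 130.0]
ee_rot: [3.142, -0.001, 1.694]
ft_force: [-1.0, -0.7, -0.1]
finger_gap: 49.6
```

```bash
cat >> h.py <<'E'
def wproj(p,X,st):
    K=np.array(p['camera_matrix']);Tt=np.eye(4);Tt[:3,:3]=R.from_euler('xyz',st['ee_rot']).as_matrix();Tt[:3,3]=st['eef_pos']
    W=Tt@np.array(p['T_tool_cam']);X=np.atleast_2d(X)
    c=(X-W[:3,3])@W[:3,:3];th=np.arctan2(np.hypot(c[:,0],c[:,1]),c[:,2]);ph=np.arctan2(c[:,1],c[:,0])
    return np.c_[K[0,2]+K[0,0]*th*np.cos(ph),K[1,2]+K[1,1]*th*np.sin(ph)]
def wpix(p,uv,z,st):
    K=np.array(p['camera_matrix']);Tt=np.eye(4);Tt[:3,:3]=R.from_euler('xyz',st['ee_rot']).as_matrix();Tt[:3,3]=st['eef_pos']
    W=Tt@np.array(p['T_tool_cam']);a=(np.array(uv)-K[:2,2])/K[0,0];th=np.hypot(*a);ph=np.arctan2(a[1],a[0])
    d=W[:3,:3]@np.array([np.sin(th)*np.cos(ph),np.sin(th)*np.sin(ph),np.cos(th)])
    return W[:3,3]+d*(z-W[2,3])/d[2]
E
python3 -c "
from pl import *
st()
from h import *
p=np.load('w1.npy',allow_pickle=True).item();s=p['st'];print(s['eef_pos'])
for n,uv,z in [('g1',(279,147),12),('g2',(281,243),9),('d1',(316,96),5),('d2',(367,122),5),('ba',(234,71),34),('bb',(392,237),34)]: print(n,wpix(p,uv,z,s).round(1))
rel((556,-57,22,97))"
```

```text
t 3.40 meas [555.7 -54.3 130. ] cmd [555.9 -56.8 129.9] yaw [ 1.80e+02 -1.00e-01  9.71e+01] cmdyaw [180.   -0.   96.9] F [-1.  -0.7 -0.1] gap 49.6 q [-0.51  0.36  0.64  1.92 -0.26  0.94  0.37]
[557.64282464 -63.21283722 129.7917518 ]
g1 [549.9 -13.7  12. ]
g2 [561.5 -99.9   9. ]
d1 [576.1  33.6   5. ]
d2 [623.4  17.9   5. ]
ba [508.9  43.7  34. ]
bb [654.6 -74.8  34. ]
(556, -57, 22, 97) s [-0.02, 0.01, 10.79] r [-0.0, -0.0, -0.002] rows 2.6
```

{"name": "servo_tool", "arguments": {
  "targets": [
    [[0,0,3],[0,0,0],5],
    [[0,0,6],[0,0,0],5],
    [[0,0,8.5],[0,0,0],5],
    [[0,0,10],[0,0,0],5],
    [[0,0,10.8],[0,0,0],5],
    [[0,0,10.8],[0,0,0],4],
    [[0,0,10.8],[0,0,0],3]
  ]
}}

```text
time_s: 3.98
eef_pos: [556.2, -55.9, 22.3]
ee_rot: [3.141, -0.0, 1.692]
ft_force: [-1.1, -0.1, -0.8]
finger_gap: 30.5
```

{"name": "servo_tool", "arguments": {
  "targets": [
    [[0,0,0],[0,0,0],1],
    [[0,0,0],[0,0,0],1],
    [[0,0,0],[0,0,0],1],
    [[0,0,0],[0,0,0],1],
    [[0,0,0],[0,0,0],1]
  ],
  "grip_force": 60
}}

```text
time_s: 4.4
eef_pos: [556.3, -56.9, 22.5]
ee_rot: [3.14, -0.0, 1.691]
ft_force: [-0.6, 1.2, 0.4]
finger_gap: 10.0
```

```bash
python3 -c "
from pl import *
upd([0,0,10.8],[0,0,0]);st()
rel((556,-57,140,97),(459.1,232.6,140,177),(459.1,232.6,56,177))"
```

```text
t 4.40 meas [556.3 -56.9  22.5] cmd [555.9 -56.8  21.9] yaw [179.9  -0.   96.9] cmdyaw [180.   -0.   96.9] F [-0.6  1.2  0.4] gap 10.0 q [-0.43  0.53  0.55  1.97 -0.4   0.75  0.48]
(556, -57, 140, 97) s [-0.02, 0.01, -11.81] r [-0.0, -0.0, -0.002] rows 2.8
(459.1, 232.6, 140, 177) s [29.89, -6.14, -11.81] r [0.0, 0.0, -1.398] rows 11.2
(459.1, 232.6, 56, 177) s [29.89, -6.14, -3.41] r [0.0, 0.0, -1.398] rows 11.2
```

```bash
python3 -c "
from h import *
p=grab('wrist','w2');p=grab('scene','s2');p=grab('top','t2')
s=p['pixels'][130:290,110:325]
"
python3 - <<'E'
import cv2
a=cv2.imread('pics/s2.png')[130:290,200:400];cv2.imwrite('pics/s2z.png',cv2.resize(a,None,fx=3.7,fy=3.7,interpolation=cv2.INTER_CUBIC))
E
```

```text
(no output)
```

View pics/w2.png

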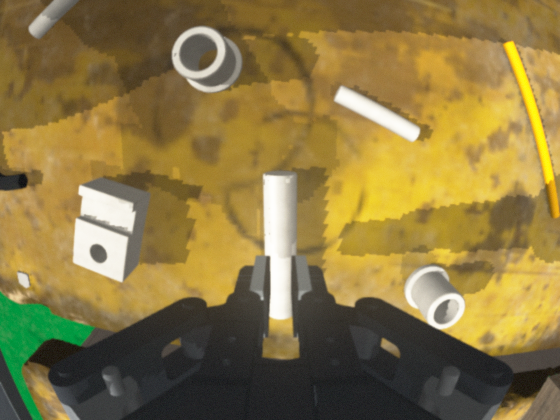

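View pics/s2z.png

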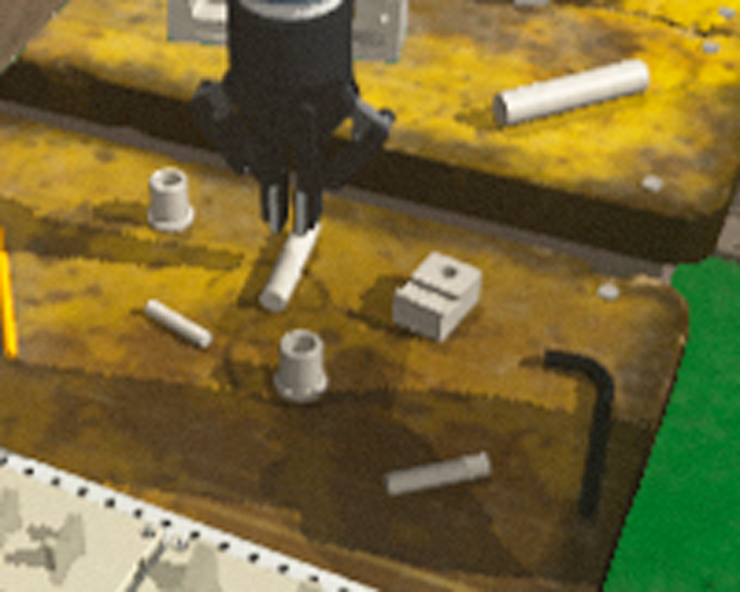

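```bash
python3 - <<'E'
from h import *
p=grab('wrist','w3');s=p['st'];np.save('w3.npy',p,allow_pickle=True)
K=p['camera_matrix'];T=np.array(p['T_tool_cam'])
def tool(u,v):
    a=(np.array([u,v])-K[:2,2])/K[0,0];th=np.hypot(*a);ph=np.arctan2(a[1],a[0])
    d=np.array([np.sin(th)*np.cos(ph),np.sin(th)*np.sin(ph),np.cos(th)]);d/=d[2]
    return (T@np.append(d*p['depth'][v,u],1))[:3]
for uv in [(262,258),(262,264),(300,258),(300,265),(268,258),(258,275),(268,290),(307,275),(280,230),(280,265),(280,290),(280,310),(280,330),(282,180),(258,256),(304,256)]: print(uv,tool(*uv).round(1))
im=cv2.cvtColor(p['pixels'],cv2.COLOR_RGB2BGR)[220:350,210:350]
cv2.imwrite('pics/w3z.png',cv2.resize(im,None,fx=4.5,fy=4.5,interpolation=cv2.INTER_CUBIC))
print(s['finger_gap'],s['time_s'],s['ft_force'])
E
```

```text
(262, 258) [ 11.3  -9.5 -20.6]
(262, 264) [ 11.9  -9.1 -28.3]
(300, 258) [ 11.    7.8 -20. ]
(300, 265) [ 11.4   7.3 -28.3]
(268, 258) [ 10.9  -6.8 -19.5]
(258, 275) [ 11.3 -10.2 -37.7]
(268, 290) [  4.8  -6.2 -38.6]
(307, 275) [ 11.7   9.6 -38.6]
(280, 230) [16.1 -1.3  4.7]
(280, 265) [-3.8 -1.3  4.1]
(280, 290) [-19.2  -1.3   3.9]
(280, 310) [-33.   -1.3   4.4]
(280, 330) [-60.3  -1.4  21.4]
(282, 180) [42.8 -0.3  3.3]
(258, 256) [ 11.1 -11.5 -17.8]
(304, 256) [ 11.5   9.7 -18.8]
10.283246425369416 4.55 [ 0.24866018  0.11470436 -0.06220371]
```

View pics/w3z.png

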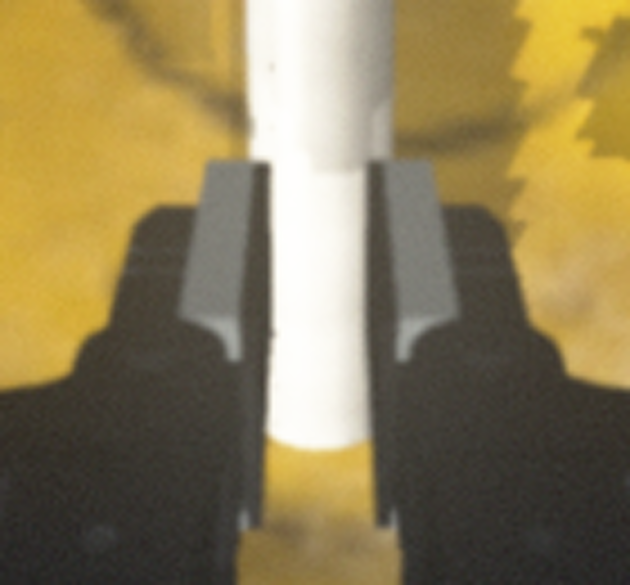

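```bash
python3 - <<'E'
from h import *
p=grab('scene','s3');np.save('s3.npy',p,allow_pickle=True);w=cloud(p)
im=cv2.cvtColor(p['pixels'],cv2.COLOR_RGB2BGR)[160:220,250:310]
cv2.imwrite('pics/s3z.png',cv2.resize(im,None,fx=10,fy=10,interpolation=cv2.INTER_CUBIC))
for v in range(176,200,2): print(v,[tuple(w[v,u].round(0).astype(int)) if np.isfinite(w[v,u]).all() else None for u in (272,274,278,282,284)])
E
```

```text
176 [(np.int64(566), np.int64(-45), np.int64(87)), (np.int64(564), np.int64(-50), np.int64(84)), (np.int64(641), np.int64(-249), np.int64(-70)), (np.int64(542), np.int64(-46), np.int64(93)), (np.int64(537), np.int64(-46), np.int64(95))]
178 [(np.int64(566), np.int64(-43), np.int64(83)), (np.int64(562), np.int64(-46), np.int64(82)), (np.int64(642), np.int64(-251), np.int64(-79)), (np.int64(543), np.int64(-49), np.int64(85)), (np.int64(536), np.int64(-45), np.int64(90))]
180 [(np.int64(568), np.int64(-49), np.int64(72)), (np.int64(562), np.int64(-46), np.int64(76)), (np.int64(593), np.int64(-141), np.int64(2)), (np.int64(543), np.int64(-49), np.int64(79)), (np.int64(538), np.int64(-49), np.int64(81))]
182 [(np.int64(567), np.int64(-47), np.int64(68)), (np.int64(562), np.int64(-45), np.int64(71)), (np.int64(590), np.int64(-134), np.int64(1)), (np.int64(543), np.int64(-51), np.int64(73)), (np.int64(540), np.int64(-54), np.int64(71))]
184 [(np.int64(568), np.int64(-47), np.int64(62)), (np.int64(562), np.int64(-45), np.int64(65)), (np.int64(586), np.int64(-125), np.int64(3)), (np.int64(544
[... 1013 characters left out ...]
))]
194 [(np.int64(583), np.int64(-80), np.int64(3)), (np.int64(579), np.int64(-83), np.int64(2)), (np.int64(562), np.int64(-69), np.int64(18)), (np.int64(554), np.int64(-74), np.int64(16)), (np.int64(551), np.int64(-82), np.int64(11))]
196 [(np.int64(581), np.int64(-75), np.int64(1)), (np.int64(577), np.int64(-78), np.int64(0)), (np.int64(558), np.int64(-59), np.int64(20)), (np.int64(551), np.int64(-67), np.int64(16)), (np.int64(552), np.int64(-83), np.int64(4))]
198 [(np.int64(577), np.int64(-66), np.int64(2)), (np.int64(573), np.int64(-68), np.int64(2)), (np.int64(554), np.int64(-50), np.int64(21)), (np.int64(549), np.int64(-64), np.int64(13)), (np.int64(550), np.int64(-79), np.int64(1))]
```

View pics/s3z.png

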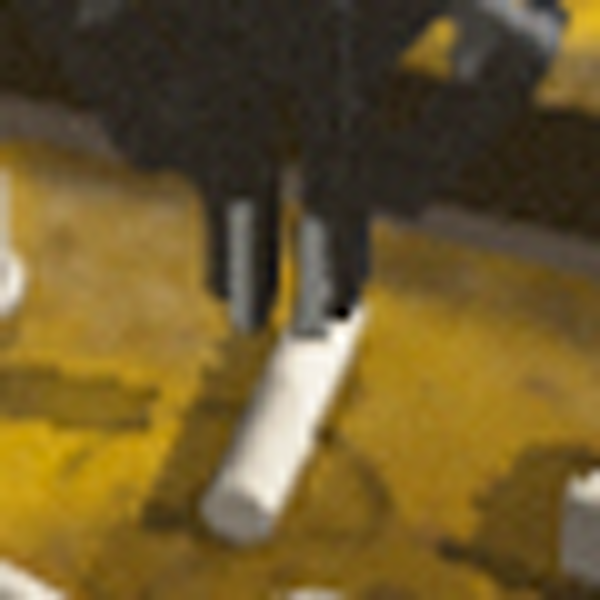

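{"name": "servo_tool", "arguments": {
  "targets": [
    [[0,0,0],[0,0,0],4],
    [[0,0,0],[0,0,0],4],
    [[0,0,1],[0,0,0],4],
    [[0,0,2],[0,0,0],4],
    [[0,0,3],[0,0,0],4],
    [[0,0,3.5],[0,0,0],4],
    [[0,0,3.5],[0,0,0],3],
    [[0,0,3.5],[0,0,0],1],
    [[0,0,3.5],[0,0,0],1],
    [[0,0,3.5],[0,0,0],1]
  ]
}}

```text
time_s: 5.48
eef_pos: [556.8, -57.1, -12.8]
ee_rot: [3.14, 0.0, 1.691]
ft_force: [-1.8, 0.1, 5.1]
finger_gap: 15.8
```

{"name": "servo_tool", "arguments": {
  "targets": [
    [[0,0,0],[0,0,0],1],
    [[0,0,0],[0,0,0],1]
  ]
}}

```text
time_s: 5.65
eef_pos: [556.7, -57.1, -12.8]
ee_rot: [3.14, 0.0, 1.691]
ft_force: [-0.4, 0.0, 5.4]
finger_gap: 15.5
```

```bash
python3 -c "
from pl import *
upd([0,0,3.5],[0,0,0]);st()
rel((556,-57,100,97),(459.1,232.6,100,177),(459.1,232.6,18,177))"
```

```text
t 5.65 meas [556.7 -57.1 -12.8] cmd [555.9 -56.8 -13.1] yaw [179.9   0.   96.9] cmdyaw [180.   -0.   96.9] F [-0.4  0.   5.4] gap 15.5 q [-0.39  0.59  0.51  1.98 -0.44  0.69  0.51]
(556, -57, 100, 97) s [-0.02, 0.01, -11.31] r [-0.0, -0.0, -0.002] rows 2.7
(459.1, 232.6, 100, 177) s [29.89, -6.14, -11.31] r [0.0, 0.0, -1.398] rows 11.2
(459.1, 232.6, 18, 177) s [29.89, -6.14, -3.11] r [0.0, 0.0, -1.398] rows 11.2
```

{"name": "servo_tool", "arguments": {
  "targets": [
    [[0,0,0],[0,0,0],3.5],
    [[0,0,0],[0,0,0],3.5],
    [[0,0,0.4],[0,0,0],3.5],
    [[0,0,0.8],[0,0,0],3.5],
    [[0,0,0.8],[0,0,0],3.5]
  ]
}}

```text
time_s: 6.07
eef_pos: [555.7, -56.7, -14.5]
ee_rot: [-3.138, -0.007, 1.69]
ft_force: [-17.2, 2.9, 53.3]
finger_gap: 34.7
```

```bash
python3 - <<'E'
from pl import *
upd([0,0,.8],[0,0,0]);st()
from h import *
p=grab('scene','s4');w=cloud(p)
im=cv2.cvtColor(p['pixels'],cv2.COLOR_RGB2BGR)[170:220,250:310]
cv2.imwrite('pics/s4z.png',cv2.resize(im,None,fx=10,fy=10,interpolation=cv2.INTER_CUBIC))
q=grab('wrist','w4')
P=w.reshape(-1,3);k=(abs(P[:,0]-556)<30)&(P[:,1]>-60)&(P[:,1]<-40)&(P[:,2]<60)&(P[:,2]>3);Q=P[k]
for v in range(192,208,1): print(v,[w[v,u].round(0).tolist() for u in (270,272,282,284,286)])
E
```

```text
t 6.07 meas [555.7 -56.7 -14.5] cmd [555.9 -56.8 -21.1] yaw [-179.8   -0.4   96.8] cmdyaw [180.   -0.   96.9] F [-17.2   2.9  53.3] gap 34.7 q [-0.39  0.59  0.51  1.97 -0.45  0.69  0.52]
192 [[572.0, -44.0, 39.0], [574.0, -61.0, 26.0], [555.0, -78.0, 20.0], [551.0, -82.0, 18.0], [532.0, -48.0, 49.0]]
193 [[572.0, -44.0, 36.0], [573.0, -58.0, 25.0], [554.0, -76.0, 18.0], [552.0, -84.0, 13.0], [532.0, -47.0, 46.0]]
194 [[572.0, -43.0, 33.0], [576.0, -64.0, 17.0], [553.0, -73.0, 17.0], [552.0, -83.0, 10.0], [535.0, -54.0, 37.0]]
195 [[573.0, -46.0, 28.0], [574.0, -60.0, 17.0], [552.0, -70.0, 17.0], [555.0, -92.0, -0.0], [533.0, -50.0, 37.0]]
196 [[574.0, -47.0, 24.0], [575.0, -61.0, 13.0], [550.0, -67.0, 16.0], [552.0, -85.0, 3.0], [533.0, -50.0, 34.0]]
197 [[573.0, -45.0, 22.0], [574.0, -59.0, 12.0], [550.0, -67.0, 13.0], [552.0, -83.0, 1.0], [533.0, -50.0, 32.0]]
198 [[573.0, -45.0, 20.0], [575.0, -61.0, 6.0], [549.0, -63.0, 13.0], [550.0, -79.0, 1.0], [533.0, -52.0, 27.0]]
199 [[573.0, -46.0, 16.0], [574.0, -59.0, 5.0], [549.0, -63.0, 11.0], [548.0, -73.0, 3.0], [533.0, -51.0, 24.0]]
[... 192 characters left out ...]
.0, 2.0], [534.0, -52.0, 17.0]]
202 [[573.0, -44.0, 8.0], [570.0, -50.0, 4.0], [547.0, -59.0, 4.0], [544.0, -64.0, 2.0], [534.0, -52.0, 14.0]]
203 [[576.0, -51.0, -2.0], [569.0, -48.0, 2.0], [547.0, -59.0, 1.0], [541.0, -58.0, 4.0], [533.0, -50.0, 13.0]]
204 [[571.0, -41.0, 4.0], [560.0, -28.0, 17.0], [546.0, -56.0, 1.0], [540.0, -56.0, 3.0], [532.0, -49.0, 11.0]]
205 [[570.0, -38.0, 4.0], [557.0, -22.0, 20.0], [544.0, -52.0, 1.0], [539.0, -54.0, 1.0], [533.0, -50.0, 6.0]]
206 [[569.0, -35.0, 3.0], [557.0, -21.0, 18.0], [542.0, -47.0, 2.0], [537.0, -49.0, 3.0], [534.0, -53.0, 0.0]]
207 [[569.0, -36.0, -1.0], [555.0, -16.0, 19.0], [540.0, -43.0, 3.0], [536.0, -45.0, 3.0], [531.0, -47.0, 3.0]]
```

View pics/s4z.png

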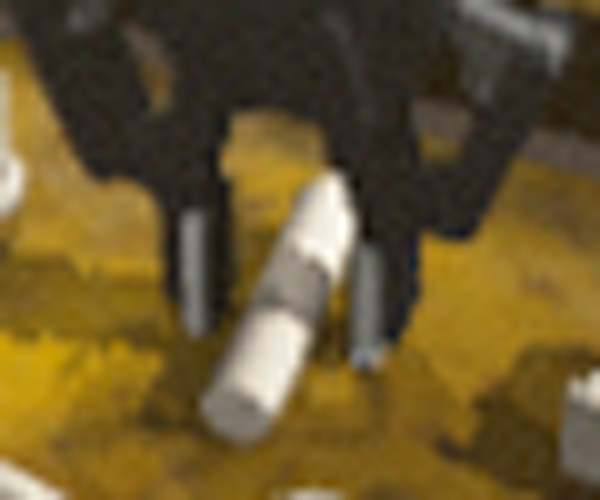

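View pics/w4.png

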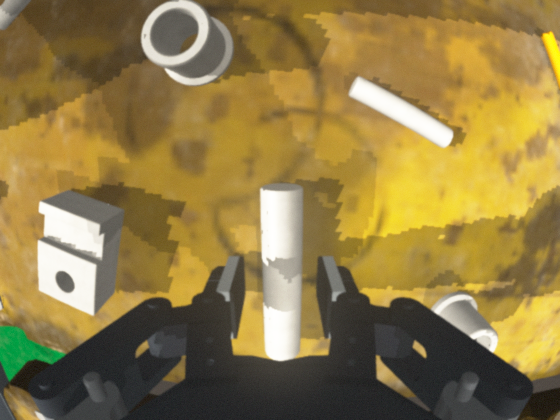

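{"name": "servo_tool", "arguments": {
  "targets": [
    [[0,0,-0.5],[0,0,0],3.5],
    [[0,0,-1],[0,0,0],3.5],
    [[0,0,-1],[0,0,0],3],
    [[0,0,-1],[0,0,0],1],
    [[0,0,-1],[0,0,0],1],
    [[0,0,-1],[0,0,0],1],
    [[0,0,-1],[0,0,0],1],
    [[0,0,-1],[0,0,0],1]
  ]
}}

```text
time_s: 6.83
eef_pos: [555.6, -56.7, -11.5]
ee_rot: [-3.141, -0.0, 1.691]
ft_force: [-0.3, 0.1, 3.5]
finger_gap: 15.4
```

{"name": "servo_tool", "arguments": {
  "targets": [
    [[0,0,-1],[0,0,0],1],
    [[0,0,-3],[0,0,0],1],
    [[0,0,-6],[0,0,0],1],
    [[0,0,-9],[0,0,0],1],
    [[0,0,-11],[0,0,0],1]
  ]
}}

```text
time_s: 7.25
eef_pos: [556.3, -57.4, 100.8]
ee_rot: [3.14, 0.001, 1.69]
ft_force: [1.0, -0.5, -1.1]
finger_gap: 15.9
```

```bash
python3 - <<'E'
from pl import *
upd([0,0,-1],[0,0,0]);upd([0,0,-11],[0,0,0]);st()
rel((459.1,232.6,100,177),(459.1,232.6,25,177))
from h import *
p=grab('wrist','w5');np.save('w5.npy',p,allow_pickle=True);q=p
E
```

```text
t 7.25 meas [556.3 -57.4 100.8] cmd [555.9 -56.8  98.9] yaw [179.9   0.   96.8] cmdyaw [180.   -0.   96.9] F [ 1.  -0.5 -1.1] gap 15.9 q [-0.49  0.4   0.63  1.94 -0.3   0.89  0.4 ]
(459.1, 232.6, 100, 177) s [29.89, -6.14, -0.11] r [0.0, 0.0, -1.398] rows 11.2
(459.1, 232.6, 25, 177) s [29.89, -6.14, 7.39] r [0.0, 0.0, -1.398] rows 11.2
```

View pics/w5.png

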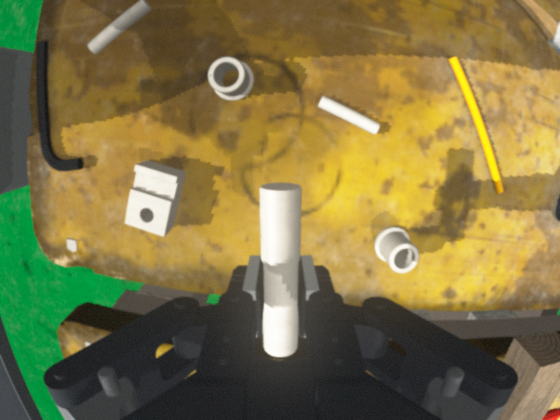

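{"name": "servo_tool", "arguments": {
  "targets": [
    [[3,-0.6,-0.5],[0,0,-0.12],1],
    [[6,-1.2,-0.5],[0,0,-0.24],1],
    [[9,-1.9,-0.5],[0,0,-0.36],1],
    [[12,-2.5,-0.5],[0,0,-0.48],1],
    [[15,-3.1,-0.5],[0,0,-0.6],1],
    [[18,-3.7,-0.5],[0,0,-0.72],1],
    [[21,-4.3,-0.5],[0,0,-0.84],1],
    [[23.5,-4.8,-0.5],[0,0,-0.96],1],
    [[25.5,-5.3,-0.5],[0,0,-1.08],1],
    [[27,-5.6,-0.5],[0,0,-1.2],1]
  ]
}}

```text
time_s: 8.13
eef_pos: [465.7, 206.6, 103.0]
ee_rot: [-3.141, -0.002, 2.9]
ft_force: [0.7, -0.6, -2.1]
finger_gap: 15.7
```

```bash
python3 - <<'E'
from pl import *
upd([27,-5.6,-.5],[0,0,-1.2]);st()
rel((459.1,232.6,100,177),(459.1,232.6,25,177),(459.1,232.6,18.5,177))
E
```

```text
t 8.13 meas [465.7 206.6 103. ] cmd [468.  204.5 103.9] yaw [-1.800e+02 -1.000e-01  1.662e+02] cmdyaw [180.    0.  165.6] F [ 0.7 -0.6 -2.1] gap 15.7 q [-0.77  0.27  0.31  2.04 -0.11  0.85  0.93]
(459.1, 232.6, 100, 177) s [1.55, 2.5, 0.39] r [-0.0, 0.0, -0.198] rows 1.6
(459.1, 232.6, 25, 177) s [1.55, 2.5, 7.89] r [-0.0, 0.0, -0.198] rows 2.0
(459.1, 232.6, 18.5, 177) s [1.55, 2.5, 8.54] r [-0.0, 0.0, -0.198] rows 2.2
```

{"name": "servo_tool", "arguments": {
  "targets": [
    [[1,1.6,0.3],[0,0,-0.12],1],
    [[1.5,2.5,0.4],[0,0,-0.2],1],
    [[1.5,2.5,2.5],[0,0,-0.2],1],
    [[1.5,2.5,4.5],[0,0,-0.2],1],
    [[1.5,2.5,6],[0,0,-0.2],1],
    [[1.5,2.5,6.5],[0,0,-0.2],1],
    [[1.5,2.5,6.5],[0,0,-0.2],1]
  ]
}}

```text
time_s: 8.72
eef_pos: [457.5, 231.0, 36.8]
ee_rot: [-3.138, -0.004, 3.091]
ft_force: [0.0, -0.8, -2.1]
finger_gap: 15.9
```

```bash
python3 - <<'E'
from pl import *
upd([1.5,2.5,6.5],[0,0,-.2]);st()
rel((459.1,232.6,25,177),(459.1,232.6,18.5,177))
from h import *
p=grab('wrist','w6');p=grab('scene','s6')
im=cv2.imread('pics/s6.png')[200:360,130:330];cv2.imwrite('pics/s6z.png',cv2.resize(im,None,fx=3.7,fy=3.7,interpolation=cv2.INTER_CUBIC))
E
```

```text
t 8.72 meas [457.5 231.   36.8] cmd [459.6 232.5  38.9] yaw [-179.8   -0.2  177.1] cmdyaw [180.    0.  177.1] F [ 0.  -0.8 -2.1] gap 15.9 q [-0.76  0.38  0.24  2.06 -0.14  0.72  1.09]
(459.1, 232.6, 25, 177) s [0.05, 0.01, 1.39] r [-0.0, 0.0, 0.002] rows 0.3
(459.1, 232.6, 18.5, 177) s [0.05, 0.01, 2.04] r [-0.0, 0.0, 0.002] rows 0.5
```

View pics/w6.png

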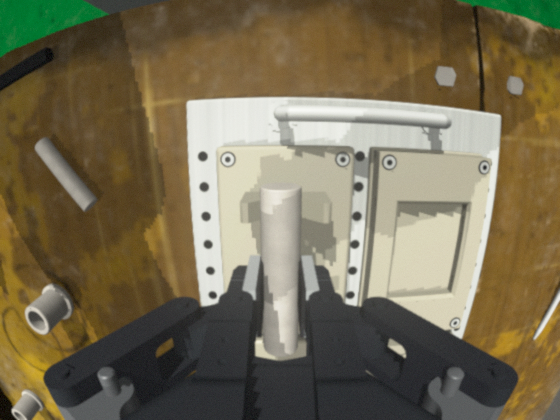

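View pics/s6z.png

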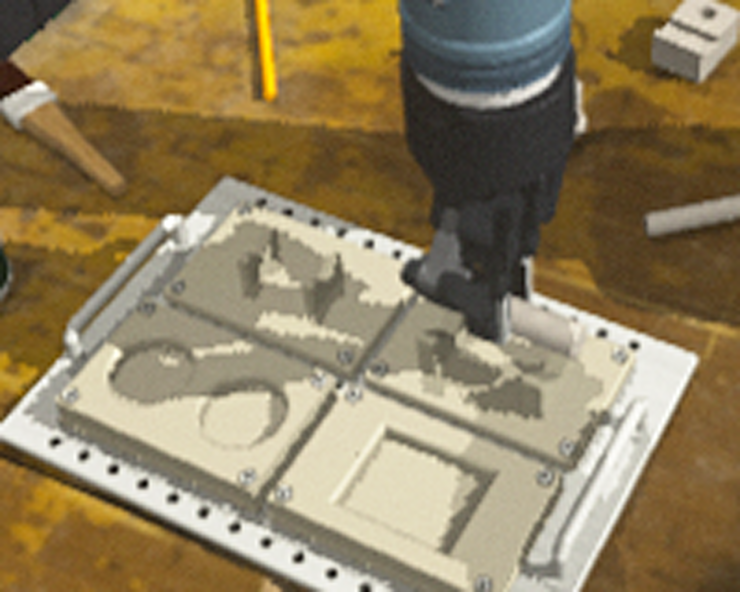

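{"name": "servo_tool", "arguments": {
  "targets": [
    [[0,0.05,0.6],[0,0,0],1],
    [[0,0.05,1.2],[0,0,0],1],
    [[0,0.05,1.6],[0,0,0],1],
    [[0,0.05,1.9],[0,0,0],1],
    [[0,0.05,1.9],[0,0,0],1],
    [[0,0.05,1.9],[0,0,0],1]
  ]
}}

```text
time_s: 9.32
eef_pos: [459.6, 233.0, 19.8]
ee_rot: [-3.142, -0.0, 3.091]
ft_force: [-0.6, 0.5, -1.9]
finger_gap: 15.6
```

```bash
python3 - <<'E'
from pl import *
upd([0,.05,1.9],[0,0,0]);st()
E
```

```text
t 9.32 meas [459.6 233.   19.8] cmd [459.7 233.   19.9] yaw [-180.    -0.   177.1] cmdyaw [180.    0.  177.1] F [-0.6  0.5 -1.9] gap 15.6 q [-0.75  0.42  0.23  2.06 -0.15  0.68  1.1 ]
```

Still carrying the weight; go a little lower until contact, then open.

{"name": "servo_tool", "arguments": {
  "targets": [
    [[0,0,0.2],[0,0,0],1],
    [[0,0,0.3],[0,0,0],1],
    [[0,0,0.3],[0,0,0],1]
  ]
}}

```text
time_s: 9.57
eef_pos: [460.0, 233.4, 19.0]
ee_rot: [3.141, -0.001, 3.091]
ft_force: [-4.7, -1.3, 12.9]
finger_gap: 15.5
```

```bash
python3 - <<'E'
from pl import *
upd([0,0,.3],[0,0,0]);st()
from h import *
p=grab('wrist','w7')
E
```

```text
t 9.57 meas [460.  233.4  19. ] cmd [459.7 233.   16.9] yaw [180.   -0.  177.1] cmdyaw [180.    0.  177.1] F [-4.7 -1.3 12.9] gap 15.5 q [-0.75  0.42  0.23  2.06 -0.15  0.68  1.1 ]
```

View pics/w7.png

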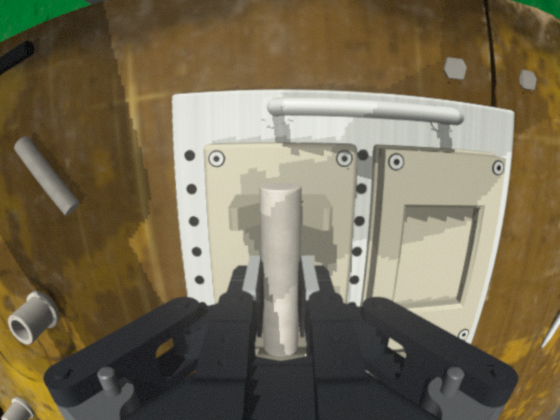

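{"name": "servo_tool", "arguments": {
  "targets": [
    [[0,0,0],[0,0,0],2.5],
    [[0,0,0],[0,0,0],4],
    [[0,0,0],[0,0,0],4],
    [[0,0,-2],[0,0,0],4],
    [[0,0,-5],[0,0,0],4],
    [[0,0,-8],[0,0,0],4],
    [[0,0,-9],[0,0,0],4]
  ]
}}

```text
time_s: 10.2
eef_pos: [462.4, 234.2, 110.7]
ee_rot: [3.138, 0.006, 3.09]
ft_force: [1.1, 0.1, 0.7]
finger_gap: 39.9
```

```bash
python3 - <<'E'
from pl import *
upd([0,0,-9],[0,0,0]);st()
rel((599.5,25,60,164.5),(599.5,25,-12.5,164.5))
from h import *
p=grab('wrist','w8')
E
```

```text
t 10.20 meas [462.4 234.2 110.7] cmd [459.7 233.  106.9] yaw [179.8   0.3 177.1] cmdyaw [180.    0.  177.1] F [1.1 0.1 0.7] gap 39.9 q [-0.78  0.27  0.27  2.02 -0.09  0.86  1.05]
(599.5, 25, 60, 164.5) s [-15.02, -20.06, 4.69] r [-0.0, 0.0, 0.22] rows 6.1
(599.5, 25, -12.5, 164.5) s [-15.02, -20.06, 11.94] r [-0.0, 0.0, 0.22] rows 6.7
```

View pics/w8.png

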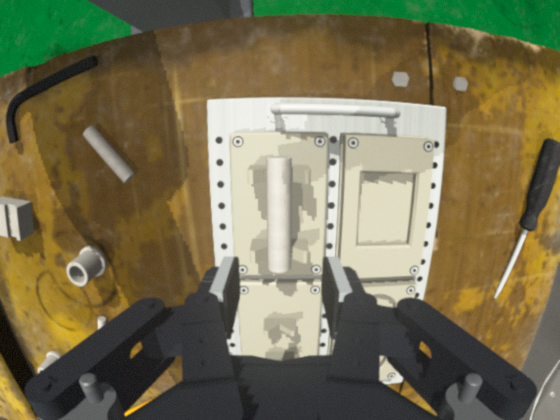

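{"name": "servo_tool", "arguments": {
  "targets": [
    [[-2.5,-3.3,0.5],[0,0,0.04],3.5],
    [[-5,-6.7,1.2],[0,0,0.08],3.5],
    [[-7.5,-10,2.5],[0,0,0.12],3.5],
    [[-10,-13.4,3.5],[0,0,0.16],3.5],
    [[-12.5,-16.7,4.2],[0,0,0.19],3.5],
    [[-14,-18.7,4.7],[0,0,0.22],3.5],
    [[-15,-20.1,4.7],[0,0,0.22],3.5],
    [[-15,-20.1,4.7],[0,0,0.22],3.5],
    [[-15,-20.1,4.7],[0,0,0.22],3.5]
  ]
}}

```text
time_s: 11.0
eef_pos: [598.4, 23.1, 58.3]
ee_rot: [-3.14, -0.002, 2.868]
ft_force: [-0.9, 0.1, 0.3]
finger_gap: 34.9
```

```bash
python3 - <<'E'
from pl import *
upd([-15,-20.1,4.7],[0,0,.22]);st()
rel((599.5,25,-12.5,164.5))
from h import *
p=grab('wrist','w9');np.save('w9.npy',p,allow_pickle=True);st()
print(wproj(p,[[575.5,31.7,5],[599.5,25,5],[623.5,18.3,5]],bot.state()).round(0))
E
```

```text
t 11.00 meas [598.4  23.1  58.3] cmd [599.3  24.6  59.9] yaw [-1.799e+02 -1.000e-01  1.643e+02] cmdyaw [180.    0.  164.5] F [-0.9  0.1  0.3] gap 34.9 q [-0.41  0.5   0.37  1.85 -0.23  0.84  1.38]
(599.5, 25, -12.5, 164.5) s [-0.01, 0.04, 7.24] r [-0.0, 0.0, -0.0] rows 1.7
t 11.05 meas [597.9  25.3  58.5] cmd [599.3  24.6  59.9] yaw [-180.    -0.2  164.5] cmdyaw [180.    0.  164.5] F [-0.5  1.5 -0.1] gap 35.1 q [-0.41  0.5   0.37  1.85 -0.23  0.84  1.38]
[[281. 197.]
 [281. 233.]
 [281. 266.]]
```

View pics/w9.png

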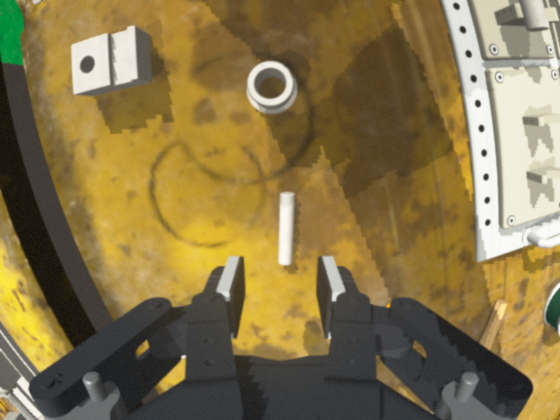

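{"name": "servo_tool", "arguments": {
  "targets": [
    [[0,0.2,2.5],[0,0,0],3.5],
    [[0,0.2,4.5],[0,0,0],3.5],
    [[0,0.2,6],[0,0,0],3.5],
    [[0,0.2,6.9],[0,0,0],3],
    [[0,0.2,7.3],[0,0,0],2.5],
    [[0,0.2,7.3],[0,0,0],2],
    [[0,0.2,7.3],[0,0,0],1.5],
    [[0,0.2,7.3],[0,0,0],0.4],
    [[0,0.2,7.3],[0,0,0],0.4],
    [[0,0.2,7.3],[0,0,0],0.4]
  ],
  "grip_force": 40
}}

```text
time_s: 11.88
eef_pos: [600.0, 27.9, -12.5]
ee_rot: [3.14, 0.0, 2.872]
ft_force: [-0.6, 0.5, 3.0]
finger_gap: 7.7
```

{"name": "servo_tool", "arguments": {
  "targets": [
    [[0,0,0],[0,0,0],0.4],
    [[0,0,0],[0,0,0],0.4]
  ]
}}

```text
time_s: 12.05
eef_pos: [600.0, 27.9, -12.6]
ee_rot: [3.14, -0.0, 2.872]
ft_force: [-1.3, 2.6, 5.1]
finger_gap: 8.2
```

```bash
python3 - <<'E'
from pl import *
upd([0,.2,7.3],[0,0,0]);st()
E
```

```text
t 12.05 meas [600.   27.9 -12.6] cmd [599.8  26.5 -13.1] yaw [179.9  -0.  164.5] cmdyaw [180.    0.  164.5] F [-1.3  2.6  5.1] gap 8.2 q [-0.38  0.61  0.33  1.87 -0.29  0.71  1.41]
```

```bash
python3 - <<'E'
from pl import *
rel((599.5,26,90,164.5),(592,126,90,170),(585.2,227,90,177),(585.2,227,30,177))
E
```

```text
(599.5, 26, 90, 164.5) s [0.02, -0.06, -10.31] r [-0.0, 0.0, -0.0] rows 2.5
(592, 126, 90, 170) s [3.41, 9.37, -10.31] r [-0.0, 0.0, -0.096] rows 3.4
(585.2, 227, 90, 177) s [6.77, 18.92, -10.31] r [-0.0, 0.0, -0.218] rows 5.4
(585.2, 227, 30, 177) s [6.77, 18.92, -4.31] r [-0.0, 0.0, -0.218] rows 4.9
```

{"name": "servo_tool", "arguments": {
  "targets": [
    [[0,0,-3],[0,0,0],0.4],
    [[0,0,-6],[0,0,0],0.4],
    [[0.5,1.5,-9],[0,0,0],0.4],
    [[1.5,4,-10.3],[0,0,-0.04],0.4],
    [[2.8,7.7,-10.3],[0,0,-0.1],0.4],
    [[4,11.3,-10.3],[0,0,-0.15],0.4],
    [[5.2,14.6,-10.3],[0,0,-0.22],0.4],
    [[6.2,17.2,-10.3],[0,0,-0.22],0.4],
    [[6.8,18.9,-10.3],[0,0,-0.22],0.4],
    [[6.8,18.9,-10.3],[0,0,-0.22],0.4]
  ]
}}

```text
time_s: 12.88
eef_pos: [583.1, 233.9, 89.1]
ee_rot: [3.138, -0.001, 3.1]
ft_force: [-0.4, 1.5, 0.1]
finger_gap: 8.1
```

{"name": "servo_tool", "arguments": {
  "targets": [
    [[0,0,0],[0,0,0],0.4],
    [[0,0,2],[0,0,0],0.4],
    [[0,0,4],[0,0,0],0.4],
    [[0,0,5],[0,0,0],0.4],
    [[0,0,5],[0,0,0],0.4],
    [[0,0,5],[0,0,0],0.4]
  ]
}}

```text
time_s: 13.38
eef_pos: [584.6, 224.4, 39.1]
ee_rot: [-3.139, -0.001, 3.088]
ft_force: [-0.1, -0.7, -0.3]
finger_gap: 8.0
```

```bash
python3 - <<'E'
from pl import *
upd([6.8,18.9,-10.3],[0,0,-.22]);upd([0,0,5],[0,0,0]);st()
rel((585.2,227,18,177))
from h import *
p=grab('wrist','w10');np.save('w10.npy',p,allow_pickle=True);st()
E
```

```text
t 13.38 meas [584.6 224.4  39.1] cmd [584.8 226.8  39.9] yaw [-1.799e+02 -1.000e-01  1.769e+02] cmdyaw [180.    0.  177.1] F [-0.1 -0.7 -0.3] gap 8.0 q [-0.65  0.56  0.27  1.79 -0.19  0.83  1.24]
(585.2, 227, 18, 177) s [-0.04, 0.02, 2.19] r [-0.0, 0.0, 0.002] rows 0.5
t 13.43 meas [585.5 225.3  40.2] cmd [584.8 226.8  39.9] yaw [-180.    0.  177.] cmdyaw [180.    0.  177.1] F [1.  0.2 0. ] gap 8.2 q [-0.65  0.56  0.27  1.79 -0.19  0.83  1.24]
```

View pics/w10.png

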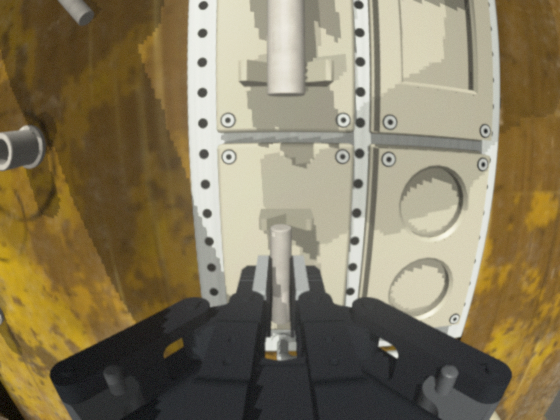

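```bash
python3 - <<'E'
from h import *
p=np.load('w10.npy',allow_pickle=True).item();s=p['st']
print('front end top',wpix(p,(281,227),61.6,s).round(1))
print('rear end top',wpix(p,(282,356),58,s).round(1))
print('saddle corners top',wpix(p,(261,210),39,s).round(1),wpix(p,(312,210),39,s).round(1))
E
```

```text
front end top [557.1 226.3  61.6]
rear end top [632.3 222.9  58. ]
saddle corners top [555.1 216.5  39. ] [556.5 241.9  39. ]
```

{"name": "servo_tool", "arguments": {
  "targets": [
    [[0,0.05,0.7],[0,0,0],0.4],
    [[0,0.05,1.3],[0,0,0],0.4],
    [[0,0.05,1.8],[0,0,0],0.4],
    [[0,0.05,2.1],[0,0,0],0.4],
    [[0,0.05,2.3],[0,0,0],0.4],
    [[0,0.05,2.3],[0,0,0],0.4]
  ]
}}

```text
time_s: 13.93
eef_pos: [584.5, 227.3, 18.3]
ee_rot: [-3.141, -0.002, 3.091]
ft_force: [-5.3, -1.7, 8.2]
finger_gap: 7.8
```

{"name": "servo_tool", "arguments": {
  "targets": [
    [[0,0,0],[0,0,0],1.5],
    [[0,0,0],[0,0,0],3],
    [[0,0,0],[0,0,0],3],
    [[0,0,-2],[0,0,0],3.5],
    [[0,0,-5],[0,0,0],4],
    [[0,0,-8],[0,0,0],4],
    [[0,0,-9],[0,0,0],4],
    [[0,0,-9],[0,0,0],4]
  ]
}}

```text
time_s: 14.6
eef_pos: [587.9, 228.5, 110.6]
ee_rot: [3.138, 0.007, 3.091]
ft_force: [0.4, -0.1, 0.6]
finger_gap: 39.8
```

```bash
python3 - <<'E'
from pl import *
upd([0,.05,2.3],[0,0,0]);upd([0,0,-9],[0,0,0]);st()
rel((508.4,42.5,60,165),(508.4,42.5,10,165))
from h import *
p=grab('wrist','w11');np.save('w11.npy',p,allow_pickle=True)
E
```

```text
t 14.60 meas [587.9 228.5 110.6] cmd [584.8 227.3 106.9] yaw [179.8   0.4 177.1] cmdyaw [180.    0.  177.1] F [ 0.4 -0.1  0.6] gap 39.8 q [-0.67  0.46  0.3   1.75 -0.16  0.94  1.21]
(508.4, 42.5, 60, 165) s [6.7, -18.85, 4.69] r [-0.0, 0.0, 0.211] rows 4.9
(508.4, 42.5, 10, 165) s [6.7, -18.85, 9.69] r [-0.0, 0.0, 0.211] rows 5.3
```

View pics/w11.png

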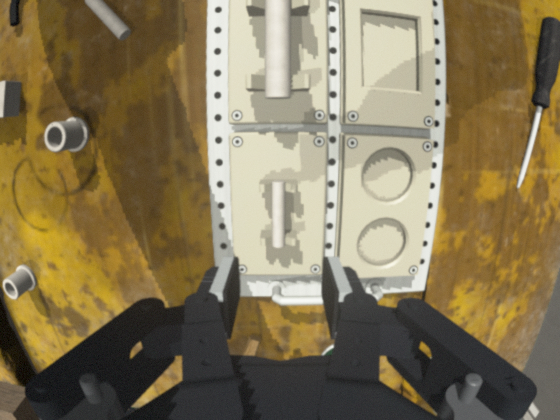

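{"name": "servo_tool", "arguments": {
  "targets": [
    [[1.1,-3.1,0.5],[0,0,0.04],4.5],
    [[2.3,-6.5,1.2],[0,0,0.08],4.5],
    [[3.5,-10,2.2],[0,0,0.12],4.5],
    [[4.7,-13.2,3.2],[0,0,0.16],4.5],
    [[5.6,-15.8,4],[0,0,0.19],4.5],
    [[6.3,-17.8,4.7],[0,0,0.21],4.5],
    [[6.7,-18.9,4.7],[0,0,0.21],4.5],
    [[6.7,-18.9,4.7],[0,0,0.21],4.5],
    [[6.7,-18.9,4.7],[0,0,0.21],4.5],
    [[6.7,-18.9,4.7],[0,0,0.21],4.5]
  ]
}}

```text
time_s: 15.48
eef_pos: [509.4, 44.1, 60.0]
ee_rot: [3.14, 0.001, 2.884]
ft_force: [-0.3, 0.4, 0.0]
finger_gap: 44.8
```

```bash
python3 - <<'E'
from pl import *
upd([6.7,-18.9,4.7],[0,0,.21]);st()
rel((508.4,42.5,-4,165))
from h import *
p=grab('wrist','w12');np.save('w12.npy',p,allow_pickle=True);s=p['st']
print(wproj(p,[[508.4,42.5,34]],s))
E
```

```text
t 15.48 meas [509.4  44.1  60. ] cmd [508.4  42.   59.9] yaw [179.9   0.  165.2] cmdyaw [180.    0.  165.1] F [-0.3  0.4  0. ] gap 44.8 q [-0.5   0.35  0.38  2.07 -0.19  0.76  1.31]
(508.4, 42.5, -4, 165) s [0.01, 0.05, 6.39] r [-0.0, 0.0, 0.001] rows 1.5
[[277.48693639 244.23845868]]
```

View pics/w12.png

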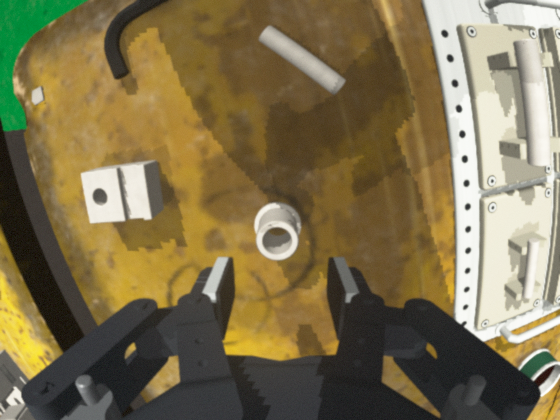

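{"name": "servo_tool", "arguments": {
  "targets": [
    [[0.15,0.05,2.2],[0,0,0],4.5],
    [[0.15,0.05,4],[0,0,0],4.5],
    [[0.15,0.05,5.4],[0,0,0],4.5],
    [[0.15,0.05,6.2],[0,0,0],4.5],
    [[0.15,0.05,6.4],[0,0,0],4.5],
    [[0.15,0.05,6.4],[0,0,0],3.5],
    [[0.15,0.05,6.4],[0,0,0],2.8],
    [[0.15,0.05,6.4],[0,0,0],1.7],
    [[0.15,0.05,6.4],[0,0,0],1.7],
    [[0.15,0.05,6.4],[0,0,0],1.7]
  ],
  "grip_force": 40
}}

```text
time_s: 16.37
eef_pos: [507.5, 42.9, -3.5]
ee_rot: [3.141, 0.001, 2.881]
ft_force: [0.4, 0.4, 1.5]
finger_gap: 27.6
```

{"name": "servo_tool", "arguments": {
  "targets": [
    [[0,0,0],[0,0,0],1.7],
    [[0,0,0],[0,0,0],1.7]
  ]
}}

```text
time_s: 16.53
eef_pos: [507.5, 42.9, -3.6]
ee_rot: [3.141, 0.001, 2.881]
ft_force: [-1.6, -0.4, 2.5]
finger_gap: 27.3
```

```bash
python3 - <<'E'
from pl import *
upd([.15,.05,6.4],[0,0,0]);st()
c=np.array([589.4,312.2]);a=np.radians(-3)
for u in (-28,28): print(c+u*np.array([np.cos(a),np.sin(a)]))
x,y=c-28*np.array([np.cos(a),np.sin(a)])
rel((508,42,100,165),(x,y,100,177),(x,y,30,177))
E
```

```text
t 16.53 meas [507.5  42.9  -3.6] cmd [507.   42.9  -4.1] yaw [180.    0.  165.1] cmdyaw [180.    0.  165.1] F [-1.6 -0.4  2.5] gap 27.3 q [-0.46  0.46  0.34  2.09 -0.26  0.63  1.36]
[561.43837303 313.66540677]
[617.36162697 310.73459323]
(508, 42, 100, 165) s [-0.12, -0.06, -10.41] r [-0.0, 0.0, 0.001] rows 2.5
(np.float64(561.4383730268719), np.float64(313.6654067748024), 100, 177) s [1.72, 27.57, -10.41] r [-0.0, 0.0, -0.208] rows 7.1
(np.float64(561.4383730268719), np.float64(313.6654067748024), 30, 177) s [1.72, 27.57, -3.41] r [-0.0, 0.0, -0.208] rows 6.7
```

{"name": "servo_tool", "arguments": {
  "targets": [
    [[0,0,-1.5],[0,0,0],1.7],
    [[0,0,-3],[0,0,0],1.7],
    [[0,0,-3],[0,0,0],1.7]
  ]
}}

```text
time_s: 16.78
eef_pos: [509.3, 43.0, 28.1]
ee_rot: [3.139, 0.004, 2.88]
ft_force: [0.6, -0.5, -0.2]
finger_gap: 27.4
```

```bash
python3 - <<'E'
from pl import *
upd([0,0,-3],[0,0,0]);st()
from h import *
p=grab('wrist','w13');np.save('w13.npy',p,allow_pickle=True);
p=grab('scene','s13');im=cv2.imread('pics/s13.png')[170:250,240:340];cv2.imwrite('pics/s13z.png',cv2.resize(im,None,fx=7,fy=7,interpolation=cv2.INTER_CUBIC))
E
```

```text
t 16.78 meas [509.3  43.   28.1] cmd [507.   42.9  25.9] yaw [179.9   0.3 165. ] cmdyaw [180.    0.  165.1] F [ 0.6 -0.5 -0.2] gap 27.4 q [-0.48  0.41  0.37  2.08 -0.22  0.69  1.34]
```

View pics/w13.png

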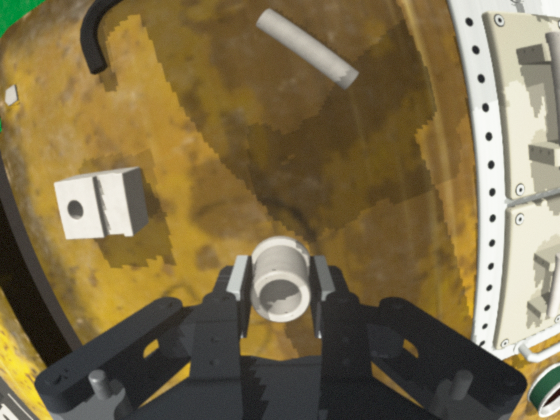

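View pics/s13z.png

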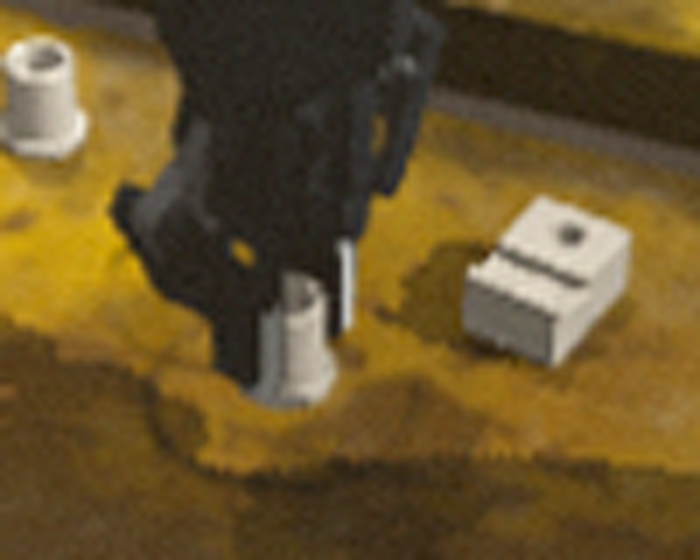

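```bash
python3 - <<'E'
from pl import *
from h import *
p=np.load('w13.npy',allow_pickle=True).item();s=p['st']
b=wpix(p,(280,291),s['eef_pos'][2]+37.6,s);Rm=R.from_euler('xyz',s['ee_rot'])
print('bushing top in tool',Rm.inv().apply(b-s['eef_pos']).round(1))
rel((561.4,313.7,70,177),(561.4,313.7,25,177))
E
```

```text
bushing top in tool [  4.6  -0.2 -37.6]
(561.4, 313.7, 70, 177) s [1.73, 27.57, -4.41] r [-0.0, 0.0, -0.208] rows 6.7
(561.4, 313.7, 25, 177) s [1.73, 27.57, 0.09] r [-0.0, 0.0, -0.208] rows 6.6
```

{"name": "servo_tool", "arguments": {
  "targets": [
    [[0.2,2,-2.5],[0,0,-0.02],1.7],
    [[0.4,5,-4.4],[0,0,-0.05],1.7],
    [[0.7,8.8,-4.4],[0,0,-0.08],1.7],
    [[0.9,12.6,-4.4],[0,0,-0.12],1.7],
    [[1.2,16.4,-4.4],[0,0,-0.15],1.7],
    [[1.3,20,-4.4],[0,0,-0.18],1.7],
    [[1.4,23,-4.4],[0,0,-0.21],1.7],
    [[1.5,25.3,-4.4],[0,0,-0.21],1.7],
    [[1.5,26.8,-4.4],[0,0,-0.21],1.7],
    [[1.5,27.6,-4.4],[0,0,-0.21],1.7]
  ]
}}

```text
time_s: 17.72
eef_pos: [562.3, 317.0, 68.1]
ee_rot: [3.141, -0.002, 3.095]
ft_force: [0.3, 0.7, -0.2]
finger_gap: 27.4
```

{"name": "servo_tool", "arguments": {
  "targets": [
    [[0,0,0],[0,0,0],1.7],
    [[0,0,1.5],[0,0,0],1.7],
    [[0,0,2.8],[0,0,0],1.7],
    [[0,0,3.5],[0,0,0],1.7],
    [[0,0,3.5],[0,0,0],1.7],
    [[0,0,3.5],[0,0,0],1.7],
    [[0,0,3.5],[0,0,0],1.7]
  ]
}}

```text
time_s: 18.3
eef_pos: [564.0, 312.8, 35.1]
ee_rot: [-3.142, 0.0, 3.09]
ft_force: [0.9, -0.1, -1.2]
finger_gap: 27.5
```

```bash
python3 - <<'E'
from pl import *
upd([1.5,27.6,-4.4],[0,0,-.21]);upd([0,0,3.5],[0,0,0]);st()
from h import *
p=grab('wrist','w14');np.save('w14.npy',p,allow_pickle=True);st()
p=grab('scene','s14');im=cv2.imread('pics/s14.png')[230:370,120:300];cv2.imwrite('pics/s14z.png',cv2.resize(im,None,fx=4,fy=4,interpolation=cv2.INTER_CUBIC))
p=grab('top','t14');im=cv2.imread('pics/t14.png')[140:280,110:220];cv2.imwrite('pics/t14z.png',cv2.resize(im,None,fx=4,fy=4,interpolation=cv2.INTER_CUBIC))
rel((561.4,313.7,16,177))
E
```

```text
t 18.30 meas [564.  312.8  35.1] cmd [563.7 313.4  34.9] yaw [-180.    0.  177.] cmdyaw [180.    0.  177.1] F [ 0.9 -0.1 -1.2] gap 27.5 q [-0.77  0.59  0.26  1.74 -0.19  0.84  1.09]
t 18.35 meas [564.3 313.2  35.5] cmd [563.7 313.4  34.9] yaw [1.800e+02 1.000e-01 1.771e+02] cmdyaw [180.    0.  177.1] F [ 0.9  0.7 -1.3] gap 27.6 q [-0.77  0.59  0.26  1.74 -0.19  0.84  1.09]
(561.4, 313.7, 16, 177) s [0.23, 0.02, 1.89] r [-0.0, 0.0, 0.002] rows 0.5
```

View pics/w14.png

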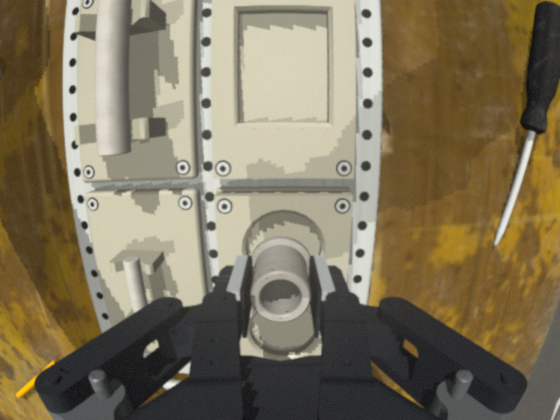

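View pics/s14z.png

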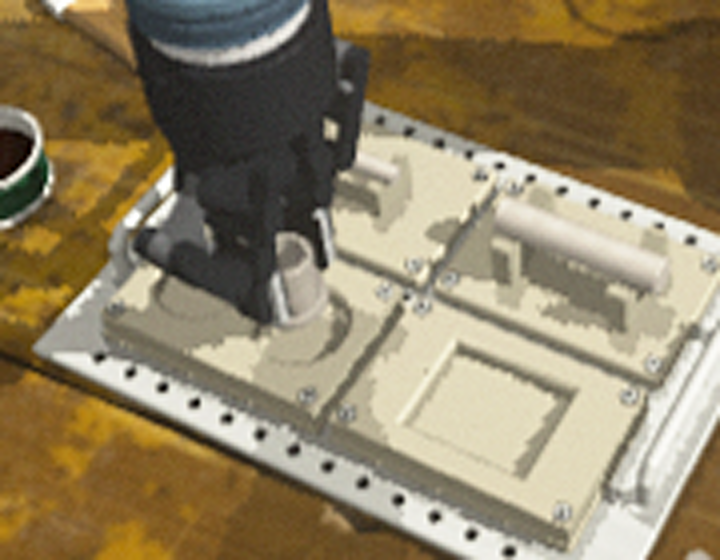

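```bash
python3 - <<'E'
from h import *
p=np.load('w14.npy',allow_pickle=True).item();s=p['st']
b=wpix(p,(280,237),39,s);print('bush cx',b[0]+16,b)
b=wpix(p,(280,237),43,s);print('bush cx',b[0]+16)
b=wpix(p,(283,211),27,s);print('rec cx',b[0]+21,b)
b=wpix(p,(283,352),27,s);print('rec2 far',b[0]-21,b)
for u in (243,324):
  print('sides',wpix(p,(u,245),27,s))
for u in (243,312): print(wpix(p,(u,262),40,s))
E
```

```text
bush cx 563.8027941897828 [547.80279419 313.63133575  39.        ]
bush cx 562.3306814716461
rec cx 558.8178425313451 [537.81784253 315.71838976  27.        ]
rec2 far 610.8361593948924 [631.83615939 311.17866786  27.        ]
sides [555.87502725 293.0350857   27.        ]
sides [558.19077595 337.11324346  27.        ]
[560.15526816 294.03491123  40.        ]
[561.95087518 329.26746614  40.        ]
```

{"name": "servo_tool", "arguments": {
  "targets": [
    [[0.15,0.05,0.3],[0,0,0],1.7],
    [[0.3,0.1,0.8],[0,0,0],1.7],
    [[0.3,0.1,1.3],[0,0,0],1.7],
    [[0.3,0.1,1.7],[0,0,0],1.7],
    [[0.3,0.1,2.0],[0,0,0],1.7],
    [[0.3,0.1,2.0],[0,0,0],1.7],
    [[0.3,0.1,2.0],[0,0,0],1.7]
  ]
}}

```text
time_s: 19.03
eef_pos: [560.0, 314.6, 15.6]
ee_rot: [-3.141, -0.002, 3.091]
ft_force: [-2.9, -1.6, 6.1]
finger_gap: 27.2
```

```bash
python3 - <<'E'
from pl import *
upd([.3,.1,2],[0,0,0]);st()
from h import *
p=grab('wrist','w15');np.save('w15.npy',p,allow_pickle=True)
E
```

```text
t 19.03 meas [560.  314.6  15.6] cmd [560.7 314.5  14.9] yaw [-1.800e+02 -1.000e-01  1.771e+02] cmdyaw [180.    0.  177.1] F [-2.9 -1.6  6.1] gap 27.2 q [-0.77  0.61  0.25  1.75 -0.2   0.8   1.1 ]
```

View pics/w15.png

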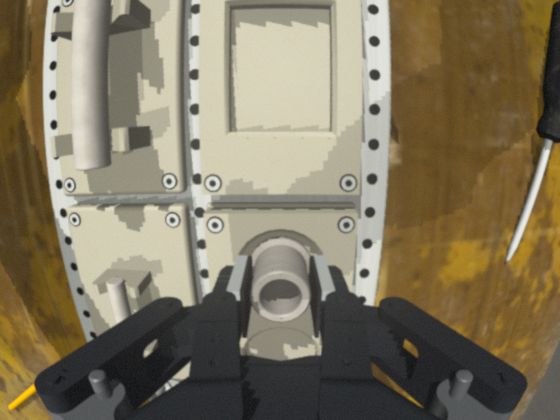

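{"name": "servo_tool", "arguments": {
  "targets": [
    [[0,0,0],[0,0,0],3.5],
    [[0,0,0],[0,0,0],4],
    [[0,0,0],[0,0,0],4],
    [[0,0,-2],[0,0,0],4.2],
    [[0,0,-5],[0,0,0],4.2],
    [[0,0,-8],[0,0,0],4.2],
    [[0,0,-9],[0,0,0],4.2],
    [[0,0,-9],[0,0,0],4.2]
  ]
}}

```text
time_s: 19.75
eef_pos: [563.8, 316.0, 108.8]
ee_rot: [3.137, 0.007, 3.09]
ft_force: [0.8, 0.3, 0.6]
finger_gap: 42.0
```

```bash
python3 - <<'E'
from pl import *
upd([0,0,-9],[0,0,0]);st()
from h import *
p=grab('wrist','w16');np.save('w16.npy',p,allow_pickle=True)
rel((605,120,100,170),(655.8,-75.6,60,165))
E
```

```text
t 19.75 meas [563.8 316.  108.8] cmd [560.7 314.5 104.9] yaw [179.7   0.4 177.1] cmdyaw [180.    0.  177.1] F [0.8 0.3 0.6] gap 42.0 q [-0.79  0.49  0.28  1.71 -0.16  0.95  1.07]
(605, 120, 100, 170) s [-5.41, -19.21, 0.49] r [-0.0, 0.0, 0.124] rows 4.8
(655.8, -75.6, 60, 165) s [-11.47, -38.48, 4.49] r [-0.0, 0.0, 0.211] rows 9.7
```

View pics/w16.png

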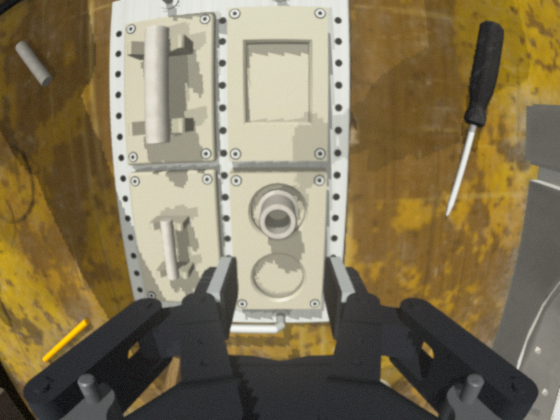

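{"name": "servo_tool", "arguments": {
  "targets": [
    [[-1,-3.5,0],[0,0,0.03],4.5],
    [[-2.2,-7.4,0],[0,0,0.06],4.5],
    [[-3.4,-11.3,0.5],[0,0,0.09],4.5],
    [[-4.5,-15.2,1],[0,0,0.12],4.5],
    [[-5.7,-19.1,1.5],[0,0,0.14],4.5],
    [[-6.8,-23,2],[0,0,0.16],4.5],
    [[-8,-26.9,2.5],[0,0,0.18],4.5],
    [[-9.2,-30.8,3],[0,0,0.2],4.5],
    [[-10.2,-34.2,3.5],[0,0,0.21],4.5],
    [[-11,-36.8,4],[0,0,0.21],4.5]
  ]
}}

```text
time_s: 20.63
eef_pos: [649.9, -63.7, 62.0]
ee_rot: [-3.138, -0.003, 2.876]
ft_force: [-0.0, -1.1, -0.9]
finger_gap: 44.6
```

{"name": "servo_tool", "arguments": {
  "targets": [
    [[-0.5,-1.7,0.5],[0,0,0],4.5],
    [[-0.5,-1.7,0.5],[0,0,0],4.5],
    [[-0.5,-1.7,0.5],[0,0,0],4.5],
    [[-0.5,-1.7,0.5],[0,0,0],4.5]
  ]
}}

```text
time_s: 20.97
eef_pos: [651.1, -74.4, 58.0]
ee_rot: [3.141, -0.003, 2.882]
ft_force: [0.4, 1.0, 0.3]
finger_gap: 45.2
```

```bash
python3 - <<'E'
from pl import *
upd([-11,-36.8,4],[0,0,.21]);upd([-.5,-1.7,.5],[0,0,0]);st()
from h import *
p=grab('wrist','w17');np.save('w17.npy',p,allow_pickle=True)
print(wproj(p,[[655.8,-75.6,34]],p['st']));st()
rel((655.8,-75.6,-4,165))
E
```

```text
t 20.97 meas [651.1 -74.4  58. ] cmd [652.4 -76.3  59.9] yaw [180.   -0.2 165.1] cmdyaw [180.    0.  165.1] F [0.4 1.  0.3] gap 45.2 q [-0.24  0.59  0.38  1.71 -0.27  0.9   1.57]
[[280.44916212 253.9363211 ]]
t 21.02 meas [651.7 -73.3  58.6] cmd [652.4 -76.3  59.9] yaw [ 1.799e+02 -1.000e-01  1.652e+02] cmdyaw [180.    0.  165.1] F [-0.2 -0.  -0.9] gap 45.3 q [-0.24  0.59  0.38  1.71 -0.27  0.9   1.57]
(655.8, -75.6, -4, 165) s [-0.31, 0.15, 6.39] r [-0.0, 0.0, 0.001] rows 1.5
```

View pics/w17.png

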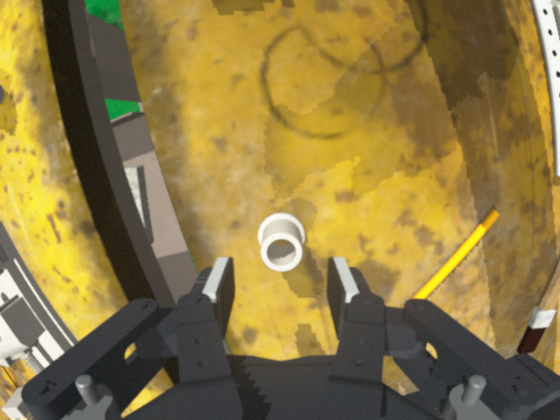

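{"name": "servo_tool", "arguments": {
  "targets": [
    [[-0.1,0.2,2],[0,0,0],4.5],
    [[-0.2,0.25,4],[0,0,0],4.5],
    [[-0.2,0.25,5.4],[0,0,0],4.5],
    [[-0.2,0.25,6.2],[0,0,0],4.5],
    [[-0.2,0.25,6.3],[0,0,0],4.5],
    [[-0.2,0.25,6.3],[0,0,0],3.5],
    [[-0.2,0.25,6.3],[0,0,0],2.8],
    [[-0.2,0.25,6.3],[0,0,0],1.7],
    [[-0.2,0.25,6.3],[0,0,0],1.7],
    [[-0.2,0.25,6.3],[0,0,0],1.7]
  ]
}}

```text
time_s: 21.85
eef_pos: [655.5, -74.6, -2.3]
ee_rot: [3.141, 0.001, 2.881]
ft_force: [-0.6, -0.1, -0.9]
finger_gap: 26.8
```

{"name": "servo_tool", "arguments": {
  "targets": [
    [[0,0,0],[0,0,0],1.7],
    [[0,0,0],[0,0,0],1.7],
    [[0,0,-3],[0,0,0],1.7],
    [[0,0,-6],[0,0,0],1.7],
    [[0,0,-8],[0,0,0],1.7]
  ]
}}

```text
time_s: 22.27
eef_pos: [655.9, -74.8, 79.1]
ee_rot: [3.141, 0.002, 2.881]
ft_force: [1.2, -0.7, 0.4]
finger_gap: 27.0
```

```bash
python3 - <<'E'
from pl import *
upd([-.2,.25,6.3],[0,0,0]);st();upd([0,0,-8],[0,0,0]);st()
x,y=617.4-2+2,310.7+1
from h import *
p=grab('wrist','w18')
rel((640,118,80,170),(616.5,311.7,75,177))
E
```

```text
t 22.27 meas [655.9 -74.8  79.1] cmd [655.  -74.4  -3.1] yaw [1.80e+02 1.00e-01 1.65e+02] cmdyaw [180.    0.  165.1] F [ 1.2 -0.7  0.4] gap 27.0 q [-0.25  0.57  0.39  1.69 -0.26  0.93  1.56]
t 22.27 meas [655.9 -74.8  79.1] cmd [655.  -74.4  76.9] yaw [1.80e+02 1.00e-01 1.65e+02] cmdyaw [180.    0.  165.1] F [ 1.2 -0.7  0.4] gap 27.0 q [-0.25  0.57  0.39  1.69 -0.26  0.93  1.56]
(640, 118, 80, 170) s [6.41, 18.2, -0.31] r [-0.0, 0.0, -0.086] rows 4.6
(616.5, 311.7, 75, 177) s [13.67, 36.31, 0.19] r [-0.0, 0.0, -0.208] rows 9.3
```

View pics/w18.png

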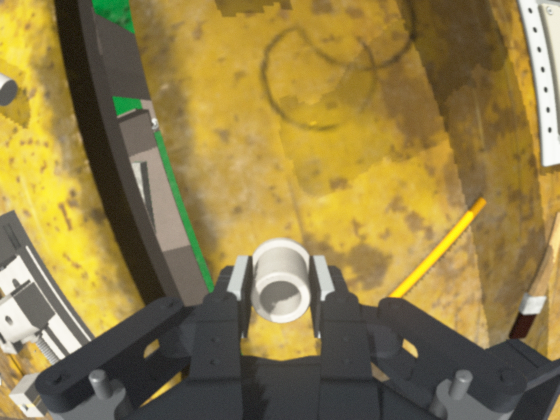

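{"name": "servo_tool", "arguments": {
  "targets": [
    [[1.3,3.4,0],[0,0,-0.02],1.7],
    [[2.7,7.2,0],[0,0,-0.04],1.7],
    [[4.1,11,0],[0,0,-0.06],1.7],
    [[5.5,14.8,0],[0,0,-0.09],1.7],
    [[6.9,18.6,0],[0,0,-0.12],1.7],
    [[8.4,22.3,0],[0,0,-0.15],1.7],
    [[9.8,26,0],[0,0,-0.17],1.7],
    [[11,29.3,0],[0,0,-0.19],1.7],
    [[12,32,0],[0,0,-0.21],1.7],
    [[12.9,34.4,0],[0,0,-0.21],1.7]
  ]
}}

```text
time_s: 23.15
eef_pos: [617.7, 294.9, 76.6]
ee_rot: [3.14, -0.001, 3.094]
ft_force: [0.6, 0.4, -0.3]
finger_gap: 26.8
```

```bash
python3 - <<'E'
from pl import *
upd([12.9,34.4,0],[0,0,-.21]);st()
rel((616.7,311.5,35,177))
E
```

```text
t 23.15 meas [617.7 294.9  76.6] cmd [619.  291.3  76.9] yaw [179.9  -0.  177.3] cmdyaw [180.    0.  177.1] F [ 0.6  0.4 -0.3] gap 26.8 q [-0.72  0.6   0.29  1.62 -0.2   0.95  1.16]
(616.7, 311.5, 35, 177) s [0.33, 2.01, 4.19] r [-0.0, 0.0, 0.002] rows 1.1
```

{"name": "servo_tool", "arguments": {
  "targets": [
    [[0.2,1.2,0],[0,0,0],1.7],
    [[0.3,2.0,0.2],[0,0,0],1.7],
    [[0.3,2.0,1],[0,0,0],1.7],
    [[0.3,2.0,2.2],[0,0,0],1.7],
    [[0.3,2.0,3.2],[0,0,0],1.7],
    [[0.3,2.0,3.6],[0,0,0],1.7],
    [[0.3,2.0,3.6],[0,0,0],1.7],
    [[0.3,2.0,3.6],[0,0,0],1.7]
  ]
}}

```text
time_s: 23.82
eef_pos: [616.9, 309.4, 39.9]
ee_rot: [-3.14, -0.001, 3.089]
ft_force: [-0.2, 0.2, 0.2]
finger_gap: 26.8
```

```bash
python3 - <<'E'
from pl import *
upd([.3,2,3.6],[0,0,0]);st()
from h import *
p=grab('wrist','w19');np.save('w19.npy',p,allow_pickle=True);s=p['st']
E
```

```text
t 23.82 meas [616.9 309.4  39.9] cmd [617.  311.4  40.9] yaw [-1.799e+02 -1.000e-01  1.770e+02] cmdyaw [180.    0.  177.1] F [-0.2  0.2  0.2] gap 26.8 q [-0.73  0.66  0.27  1.62 -0.21  0.9   1.15]
```

View pics/w19.png

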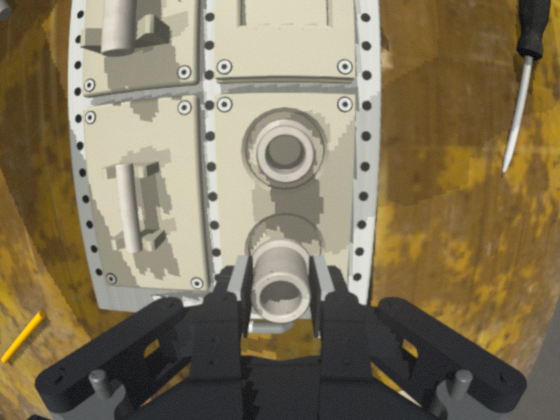

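{"name": "servo_tool", "arguments": {
  "targets": [
    [[0,0.05,0.6],[0,0,0],1.7],
    [[0,0.05,1.2],[0,0,0],1.7],
    [[0,0.05,1.8],[0,0,0],1.7],
    [[0,0.05,2.3],[0,0,0],1.7],
    [[0,0.05,2.6],[0,0,0],1.7],
    [[0,0.05,2.6],[0,0,0],1.7],
    [[0,0.05,2.6],[0,0,0],1.7]
  ]
}}

```text
time_s: 24.45
eef_pos: [616.6, 311.9, 16.5]
ee_rot: [-3.141, -0.002, 3.091]
ft_force: [-3.7, -2.0, 8.0]
finger_gap: 26.9
```

```bash
python3 - <<'E'
from pl import *
upd([0,.05,2.6],[0,0,0]);st()
from h import *
p=grab('wrist','w20')
E
```

```text
t 24.45 meas [616.6 311.9  16.5] cmd [617.  311.9  14.9] yaw [-1.800e+02 -1.000e-01  1.771e+02] cmdyaw [180.    0.  177.1] F [-3.7 -2.   8. ] gap 26.9 q [-0.72  0.69  0.27  1.62 -0.22  0.86  1.15]
```

View pics/w20.png

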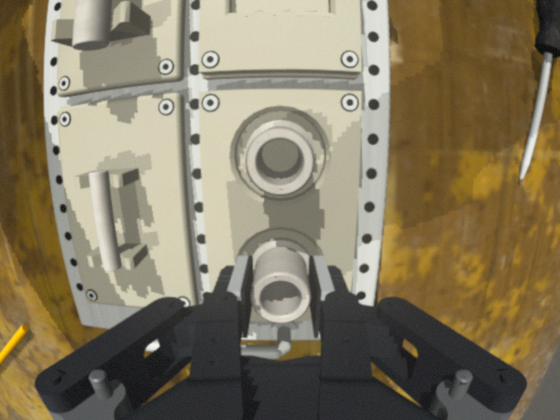

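{"name": "servo_tool", "arguments": {
  "targets": [
    [[0,0,0],[0,0,0],3.5],
    [[0,0,0],[0,0,0],4],
    [[0,0,0],[0,0,0],4],
    [[0,0,-2],[0,0,0],4.2],
    [[0,0,-5],[0,0,0],4.2],
    [[0,0,-8],[0,0,0],4.5],
    [[0,0,-9],[0,0,0],5]
  ]
}}

```text
time_s: 25.08
eef_pos: [620.1, 313.1, 109.6]
ee_rot: [3.138, 0.007, 3.091]
ft_force: [1.2, 0.5, 0.6]
finger_gap: 50.0
```

```bash
python3 - <<'E'
from pl import *
upd([0,0,-9],[0,0,0]);st()
rel((535,128,100,128),(453.8,-55.8,70,79.2))
from h import *
p=grab('wrist','w21')
E
```

```text
t 25.08 meas [620.1 313.1 109.6] cmd [617.  311.9 104.9] yaw [179.8   0.4 177.1] cmdyaw [180.    0.  177.1] F [1.2 0.5 0.6] gap 50.0 q [-0.74  0.58  0.3   1.58 -0.19  1.    1.13]
(535, 128, 100, 128) s [7.26, -18.78, 0.49] r [0.0, -0.0, 0.857] rows 6.9
(453.8, -55.8, 70, 79.2) s [14.44, -37.55, 3.49] r [0.0, -0.0, 1.709] rows 13.7
```

View pics/w21.png

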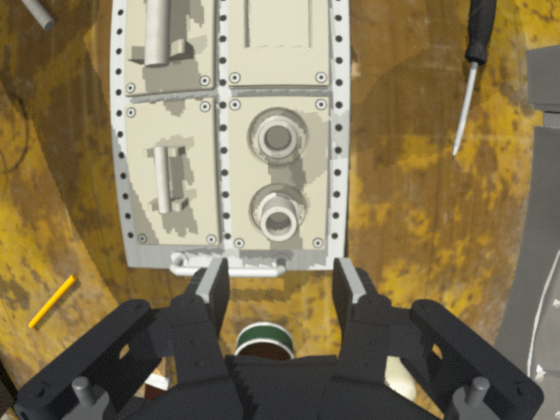

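Both bushings stand in their recesses. Now the insert.

{"name": "servo_tool", "arguments": {
  "targets": [
    [[1,-2.6,0],[0,0,0.12],5],
    [[2.1,-5.4,0],[0,0,0.24],5],
    [[3.2,-8.2,0],[0,0,0.36],5],
    [[4.3,-11,0],[0,0,0.48],5],
    [[5.3,-13.8,0.2],[0,0,0.6],5],
    [[6.4,-16.6,0.4],[0,0,0.72],5],
    [[7.4,-19.4,0.7],[0,0,0.84],5],
    [[8.5,-22.2,1],[0,0,0.96],5],
    [[9.6,-25,1.3],[0,0,1.08],5],
    [[10.7,-27.8,1.6],[0,0,1.2],5]
  ]
}}

```text
time_s: 25.97
eef_pos: [494.3, 38.2, 87.5]
ee_rot: [-3.14, 0.0, 1.885]
ft_force: [-0.5, -0.9, -0.3]
finger_gap: 50.0
```

```bash
python3 - <<'E'
from pl import *
upd([10.7,-27.8,1.6],[0,0,1.2]);st()
rel((453.8,-55.8,70,79.2))
E
```

```text
t 25.97 meas [494.3  38.2  87.5] cmd [496.1  39.7  88.9] yaw [-179.9    0.   108. ] cmdyaw [180.   -0.  108.3] F [-0.5 -0.9 -0.3] gap 50.0 q [-0.73  0.31  0.64  2.09 -0.25  0.82  0.38]
(453.8, -55.8, 70, 79.2) s [-7.73, -7.02, 1.89] r [-0.0, -0.0, 0.509] rows 4.1
```

{"name": "servo_tool", "arguments": {
  "targets": [
    [[-2,-1.8,0.5],[0,0,0.12],5.5],
    [[-4,-3.6,1],[0,0,0.24],5.5],
    [[-6,-5.4,1.5],[0,0,0.36],5.5],
    [[-7.2,-6.5,1.9],[0,0,0.46],5.5],
    [[-7.7,-7,1.9],[0,0,0.51],5.5],
    [[-7.7,-7,1.9],[0,0,0.51],5.5],
    [[-7.7,-7,1.9],[0,0,0.51],5.5],
    [[-7.7,-7,1.9],[0,0,0.51],5.5]
  ]
}}

```text
time_s: 26.63
eef_pos: [454.1, -54.6, 69.6]
ee_rot: [-3.141, 0.0, 1.383]
ft_force: [0.6, -0.0, 0.4]
finger_gap: 55.1
```

```bash
python3 - <<'E'
from pl import *
upd([-7.7,-7,1.9],[0,0,.51]);st()
from h import *
from ov import box
p=grab('wrist','w22');np.save('w22.npy',p,allow_pickle=True);s=p['st']
im=cv2.imread('pics/w22.png')
cv2.polylines(im,[wproj(p,box((453.8,-55.8),np.radians(79.2),50,36,25),s).astype(int).reshape(-1,1,2)],True,(0,0,255),1)
cv2.imwrite('pics/w22o.png',im)
rel((453.8,-55.8,-5,79.2))
E
```

```text
t 26.63 meas [454.1 -54.6  69.6] cmd [453.9 -55.5  69.9] yaw [-180.     0.    79.3] cmdyaw [180.    0.   79.1] F [ 0.6 -0.   0.4] gap 55.1 q [-0.67  0.3   0.79  2.2  -0.3   0.76  0.13]
(453.8, -55.8, -5, 79.2) s [-0.04, -0.0, 7.49] r [-0.0, -0.0, -0.001] rows 1.8
```

View pics/w22o.png

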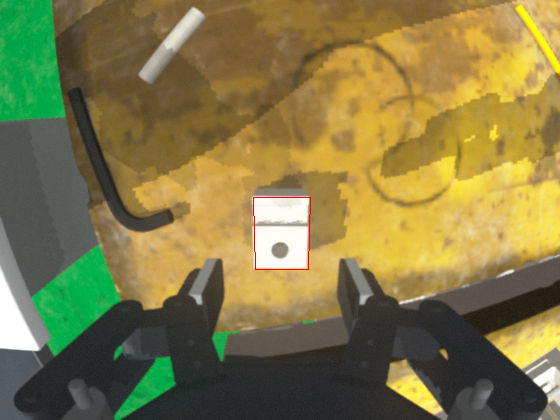

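{"name": "servo_tool", "arguments": {
  "targets": [
    [[0,0,2.5],[0,0,0],5.5],
    [[0,0,5],[0,0,0],5.5],
    [[0,0,6.6],[0,0,0],5.5],
    [[0,0,7.3],[0,0,0],5.5],
    [[0,0,7.5],[0,0,0],5.5],
    [[0,0,7.5],[0,0,0],4.5],
    [[0,0,7.5],[0,0,0],3.9],
    [[0,0,7.5],[0,0,0],2.8],
    [[0,0,7.5],[0,0,0],2.8],
    [[0,0,7.5],[0,0,0],2.8]
  ],
  "grip_force": 70
}}

```text
time_s: 27.52
eef_pos: [454.8, -55.3, -3.9]
ee_rot: [3.14, -0.001, 1.381]
ft_force: [-2.6, 1.2, 5.7]
finger_gap: 34.6
```

{"name": "servo_tool", "arguments": {
  "targets": [
    [[0,0,0],[0,0,0],2.8],
    [[0,0,0],[0,0,0],2.8],
    [[0,0,0],[0,0,0],2.8],
    [[0,0,-1.5],[0,0,0],2.8],
    [[0,0,-4],[0,0,0],2.8],
    [[0,0,-7],[0,0,0],2.8],
    [[0,0,-8.5],[0,0,0],2.8]
  ]
}}

```text
time_s: 28.1
eef_pos: [455.2, -55.9, 82.2]
ee_rot: [3.138, -0.001, 1.38]
ft_force: [0.7, 0.3, -3.1]
finger_gap: 34.7
```

```bash
python3 - <<'E'
from pl import *
upd([0,0,7.5],[0,0,0]);upd([0,0,-8.5],[0,0,0]);st()
from h import *
p=grab('wrist','w23');np.save('w23.npy',p,allow_pickle=True);s=p['st']
rel((463.7,318.2,80,177))
E
```

```text
t 28.10 meas [455.2 -55.9  82.2] cmd [453.9 -55.5  79.9] yaw [ 1.798e+02 -1.000e-01  7.910e+01] cmdyaw [180.    0.   79.1] F [ 0.7  0.3 -3.1] gap 34.7 q [-0.7   0.27  0.82  2.19 -0.28  0.78  0.11]
(463.7, 318.2, 80, 177) s [36.88, -6.09, -0.01] r [0.0, 0.0, -1.708] rows 13.7
```

View pics/w23.png

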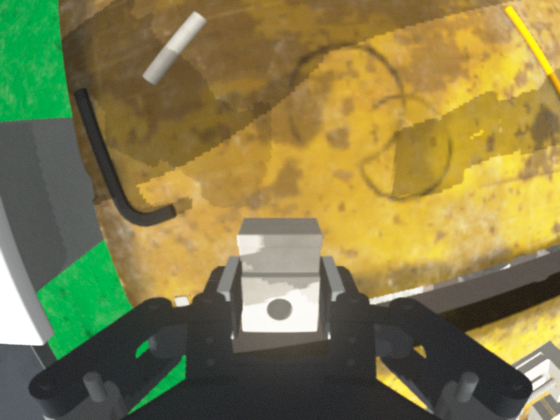

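{"name": "servo_tool", "arguments": {
  "targets": [
    [[2.5,-0.4,0],[0,0,-0.12],2.8],
    [[5.2,-0.9,0],[0,0,-0.24],2.8],
    [[7.9,-1.3,0],[0,0,-0.36],2.8],
    [[10.6,-1.8,0],[0,0,-0.48],2.8],
    [[13.3,-2.2,0],[0,0,-0.6],2.8],
    [[16,-2.6,0],[0,0,-0.72],2.8],
    [[18.7,-3.1,0],[0,0,-0.84],2.8],
    [[21.4,-3.5,0],[0,0,-0.96],2.8],
    [[24.1,-4,0],[0,0,-1.08],2.8],
    [[26.8,-4.4,0],[0,0,-1.2],2.8]
  ]
}}

```text
time_s: 28.98
eef_pos: [460.0, 217.2, 78.9]
ee_rot: [-3.141, -0.001, 2.587]
ft_force: [0.6, -0.1, -2.4]
finger_gap: 34.6
```

```bash
python3 - <<'E'
from pl import *
upd([26.8,-4.4,0],[0,0,-1.2]);st()
rel((463.7,318.2,80,177))
E
```

```text
t 28.98 meas [460.  217.2  78.9] cmd [461.3 216.   79.9] yaw [-1.799e+02 -1.000e-01  1.482e+02] cmdyaw [180.    0.  147.9] F [ 0.6 -0.1 -2.4] gap 34.6 q [-0.91  0.32  0.44  2.06 -0.19  0.8   0.66]
(463.7, 318.2, 80, 177) s [5.23, 8.78, -0.01] r [0.0, 0.0, -0.508] rows 4.1
```

{"name": "servo_tool", "arguments": {
  "targets": [
    [[1.3,2.2,0],[0,0,-0.12],2.8],
    [[2.7,4.5,0],[0,0,-0.24],2.8],
    [[4,6.6,0],[0,0,-0.36],2.8],
    [[4.8,8,0],[0,0,-0.46],2.8],
    [[5.2,8.8,0],[0,0,-0.51],2.8],
    [[5.2,8.8,1.5],[0,0,-0.51],2.8],
    [[5.2,8.8,3],[0,0,-0.51],2.8],
    [[5.2,8.8,4],[0,0,-0.51],2.8],
    [[5.2,8.8,4],[0,0,-0.51],2.8],
    [[5.2,8.8,4],[0,0,-0.51],2.8]
  ]
}}

```text
time_s: 29.82
eef_pos: [462.9, 317.1, 38.5]
ee_rot: [-3.139, -0.002, 3.09]
ft_force: [0.9, 0.3, -1.6]
finger_gap: 34.4
```

```bash
python3 - <<'E'
from pl import *
upd([5.2,8.8,4],[0,0,-.51]);st()
from h import *
p=grab('wrist','w24');np.save('w24.npy',p,allow_pickle=True);s=p['st'];st()
rel((463.7,318.2,15,177))
E
```

```text
t 29.82 meas [462.9 317.1  38.5] cmd [464.  318.2  39.9] yaw [-1.799e+02 -1.000e-01  1.771e+02] cmdyaw [180.    0.  177.1] F [ 0.9  0.3 -1.6] gap 34.4 q [-0.92  0.46  0.29  1.95 -0.18  0.76  1.  ]
t 29.87 meas [463.9 317.7  39.5] cmd [464.  318.2  39.9] yaw [-180.    -0.   177.1] cmdyaw [180.    0.  177.1] F [-0.5 -0.1 -3.5] gap 34.6 q [-0.92  0.46  0.29  1.95 -0.18  0.76  1.  ]
(463.7, 318.2, 15, 177) s [0.03, -0.0, 2.49] r [-0.0, 0.0, 0.002] rows 0.6
```

View pics/w24.png

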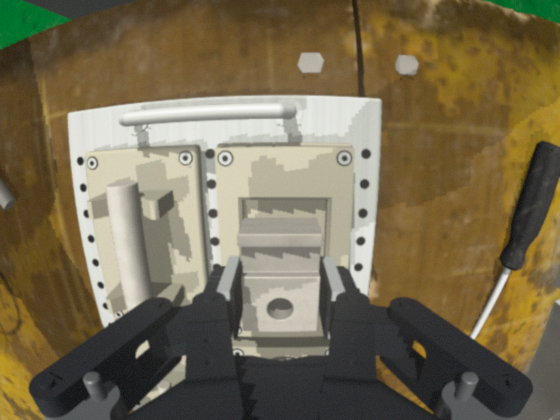

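```bash
python3 - <<'E'
from h import *
p=np.load('w24.npy',allow_pickle=True).item();s=p['st']
z=s['eef_pos'][2]
for uv in [(239,199),(331,199)]: print('pocket',wpix(p,uv,27,s).round(1))
for uv in [(240,246),(322,246)]: print('insert bottom',wpix(p,uv,z+3.9,s).round(1))
E
```

```text
pocket [429.9 296.9  27. ]
pocket [432.4 345.9  27. ]
insert bottom [450.7 297.5  42.4]
insert bottom [452.8 338.9  42.4]
```

```bash
python3 - <<'E'
from h import *
p=np.load('w24.npy',allow_pickle=True).item();s=p['st']
z=s['eef_pos'][2]
for uv in [(240,219),(321,219)]: print('insert bottom',wpix(p,uv,z+3.9,s).round(1))
for uv in [(242,338),(321,338)]: print('insert top rear',wpix(p,uv,z+28.9,s).round(1))
E
```

```text
insert bottom [436.4 298.7  42.4]
insert bottom [438.4 338.5  42.4]
insert top rear [489.5 297.3  67.4]
insert top rear [491.4 335.7  67.4]
```

{"name": "servo_tool", "arguments": {
  "targets": [
    [[0.05,0.1,0.5],[0,0,0],2.8],
    [[0.1,0.1,1],[0,0,0],2.8],
    [[0.1,0.1,1.5],[0,0,0],2.8],
    [[0.1,0.1,2],[0,0,0],2.8],
    [[0.1,0.1,2.3],[0,0,0],2.8],
    [[0.1,0.1,2.5],[0,0,0],2.8],
    [[0.1,0.1,2.6],[0,0,0],2.8],
    [[0.1,0.1,2.6],[0,0,0],2.8]
  ]
}}

```text
time_s: 30.53
eef_pos: [462.6, 319.0, 15.2]
ee_rot: [-3.141, -0.002, 3.091]
ft_force: [-4.1, -2.0, 8.4]
finger_gap: 34.5
```

```bash
python3 - <<'E'
from pl import *
upd([.1,.1,2.6],[0,0,0]);st()
from h import *
p=grab('wrist','w25')
E
```

```text
t 30.53 meas [462.6 319.   15.2] cmd [463.1 319.3  13.9] yaw [-1.800e+02 -1.000e-01  1.771e+02] cmdyaw [180.    0.  177.1] F [-4.1 -2.   8.4] gap 34.5 q [-0.91  0.5   0.27  1.95 -0.2   0.72  1.01]
```

View pics/w25.png

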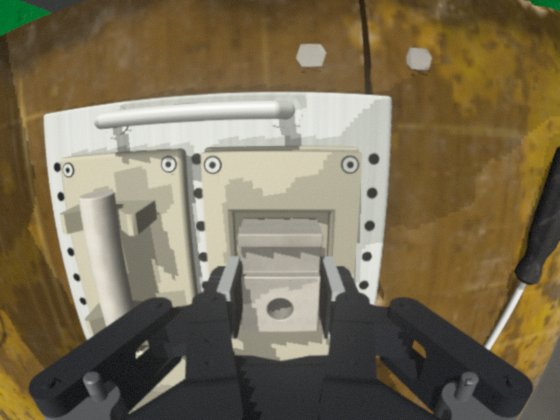

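Contact at the expected seat height (−3.9 + 19 = 15.1). Release and retreat straight up, then to a viewing position.

{"name": "servo_tool", "arguments": {
  "targets": [
    [[0,0,0],[0,0,0],4.2],
    [[0,0,0],[0,0,0],4.8],
    [[0,0,0],[0,0,0],4.8],
    [[0,0,-2],[0,0,0],4.8],
    [[0,0,-5],[0,0,0],4.8],
    [[0,0,-9],[0,0,0],4.8],
    [[0,0,-13],[0,0,0],4.8],
    [[0,0,-15],[0,0,0],4.8]
  ]
}}

```text
time_s: 31.25
eef_pos: [465.9, 320.9, 169.1]
ee_rot: [3.136, 0.006, 3.09]
ft_force: [1.2, 0.0, -0.1]
finger_gap: 48.1
```

```bash
python3 - <<'E'
from pl import *
upd([0,0,-15],[0,0,0]);st()
rel((520,100,200,150))
E
```

```text
t 31.25 meas [465.9 320.9 169.1] cmd [463.1 319.3 163.9] yaw [179.7   0.3 177.1] cmdyaw [180.    0.  177.1] F [ 1.2  0.  -0.1] gap 48.1 q [-0.96  0.28  0.33  1.87 -0.11  1.    0.93]
(520, 100, 200, 150) s [-6.8, -21.61, -3.61] r [0.0, -0.0, 0.473] rows 5.5
```

{"name": "servo_tool", "arguments": {
  "targets": [
    [[-1,-3.5,-1],[0,0,0.08],4.8],
    [[-2,-7,-2],[0,0,0.16],4.8],
    [[-3.2,-10.5,-3],[0,0,0.24],4.8],
    [[-4.3,-14,-3.6],[0,0,0.32],4.8],
    [[-5.4,-17.4,-3.6],[0,0,0.4],4.8],
    [[-6.3,-20,-3.6],[0,0,0.47],4.8],
    [[-6.8,-21.6,-3.6],[0,0,0.47],4.8],
    [[-6.8,-21.6,-3.6],[0,0,0.47],4.8],
    [[-6.8,-21.6,-3.6],[0,0,0.47],4.8],
    [[-6.8,-21.6,-3.6],[0,0,0.47],4.8]
  ]
}}

```text
time_s: 32.08
eef_pos: [519.8, 101.5, 199.8]
ee_rot: [3.141, -0.001, 2.622]
ft_force: [0.5, 1.1, -0.9]
finger_gap: 48.0
```

```bash
python3 - <<'E'
from pl import *
upd([-6.8,-21.6,-3.6],[0,0,.47]);st()
from fit import *
T=grab('top','t30');S=grab('scene','s30')
im=cv2.imread('pics/s30.png')[230:370,110:330];cv2.imwrite('pics/s30z.png',cv2.resize(im,None,fx=3.6,fy=3.6,interpolation=cv2.INTER_CUBIC))
im=cv2.imread('pics/t30.png')[145:280,110:220];cv2.imwrite('pics/t30z.png',cv2.resize(im,None,fx=4.4,fy=4.4,interpolation=cv2.INTER_CUBIC))
def loc(P,c,y=-3):
    a=np.radians(y);d=P[:,:2]-np.array(c);return np.c_[d[:,0]*np.cos(a)+d[:,1]*np.sin(a),-d[:,0]*np.sin(a)+d[:,1]*np.cos(a),P[:,2]-9]
for n,p in (('top',T),('scene',S)):
    P=cloud(p).reshape(-1,3);P=P[np.isfinite(P).all(1)];print(n)
    for nm,c,zl,r,ctr in [('guide',(459.1,232.6),34,14,(0,0)),('dowel',(585.1,226.6),26,9,(0,0)),('b-',(589.4,312.2),36,20,(-28,0)),('b+',(589.4,312.2),36,20,(28,0)),('ins',(463.7,318.2),22,40,(0,0))]:
        L=loc(P,c);k=(abs(L[:,0]-ctr[0])<(60 if nm in('guide','dowel') else r))&(abs(L[:,1]-ctr[1])<r)&(L[:,2]>zl)&(L[:,2]<70);Q=L[k]
        lo,hi=np.percentile(Q[:,:2],[1,99],axis=0)
        print(nm,len(Q),'mid',((lo+hi)/2).round(1),'ext',(hi-lo).round(1),'z95 med',np.percentile(Q[:,2],[95,50]).round(1))
E
```

```text
t 32.08 meas [519.8 101.5 199.8] cmd [520.  100.1 199.9] yaw [180.   -0.  150.2] cmdyaw [180.    0.  150.2] F [ 0.5  1.1 -0.9] gap 48.0 q [-0.75  0.18  0.53  1.93 -0.11  1.06  0.88]
top
guide 218 mid [-1.1 -1.1] ext [81.9 17.1] z95 med [43.1 37.9]
dowel 64 mid [-1.3 -0. ] ext [46.8 17.3] z95 med [34.6 30.5]
b- 64 mid [-29.6  -0.7] ext [25.  25.3] z95 med [46.8 42.7]
b+ 59 mid [28.  -1.1] ext [24.2 24.6] z95 med [47.  43.8]
ins 327 mid [ 0.1 -2.9] ext [70.2 58.1] z95 med [38.7 33. ]
scene
guide 374 mid [-1.2  1. ] ext [84.1 16.6] z95 med [41.9 39.3]
dowel 138 mid [-1.  -0.2] ext [48.9 16.8] z95 med [34.6 31.9]
b- 151 mid [-29.7   0.6] ext [25.3 25.4] z95 med [46.5 43.9]
b+ 144 mid [28.3  1.1] ext [25.7 24.4] z95 med [46.5 44. ]
ins 680 mid [-1.5  0.1] ext [49.9 36.3] z95 med [37.7 34.5]
```

View pics/s30z.png

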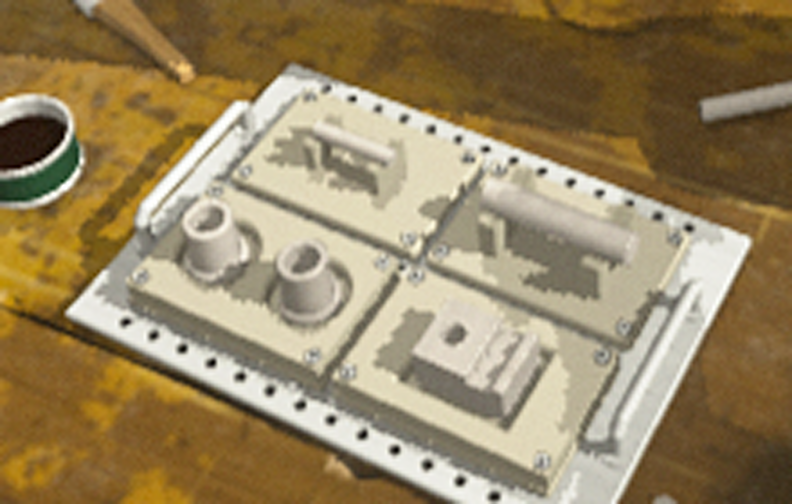

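View pics/t30z.png

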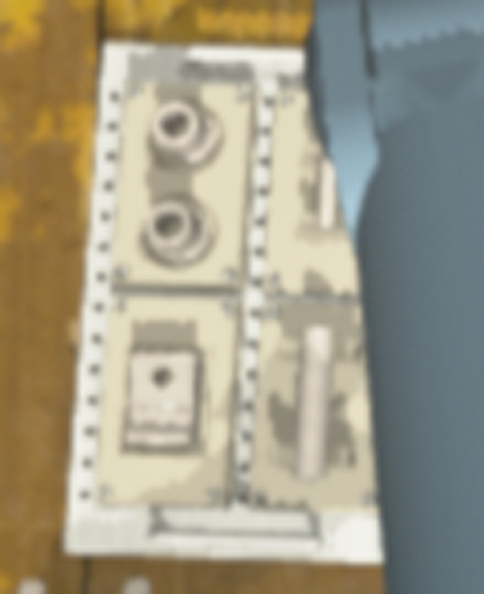

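```bash
python3 -c "
from bench import bot
print(bot.finish_job())"
```

```text
the job is handed in; nothing more can be done
None
```

All five parts are in their nests and let go. I handed the job in at about 32 s of the 106 s allowed. I put the middle-sized of the three guide-pin look-alikes in the large V-rest, the dowel in the small one, a bushing in each recess flange down, and the insert in its pocket with the same side up.

The last scene and top camera checks put the parts within about 2 mm of centre sideways and level with the expected heights. These are offsets along and across each nest, in mm:

| Part | Along | Across | Top above block origin (expected) |
|---|---|---|---|
| Guide pin | −1 | ±1 | about 38–39 (40) |
| Dowel | −1 | 0 | about 31–32 (32) |
| Bushing, − recess | 1.6 off centre | ±1 | about 43–44 (44) |
| Bushing, + recess | 0 | ±1 | about 44 (44) |
| Insert | −1.5 | 0 | 34.5 (35) |

- **Top camera readings:** its insert reading was inflated (70 x 58 mm against 50 x 36 mm real), probably by arm or pocket-edge points, so the insert figures are from the scene camera. The arm also hid part of the V-rests from the top camera.
- **Fingertips not where stated:** they stood about 16 mm behind the reported TCP, not 19 mm ahead of it. The first close on the guide pin therefore shut above it without touching.
- **Table contact:** while finding the right depth, the fingertips pressed on the table once, with a 53 N wrist reading. That is below the 120 N wrist limit. The 40 N limit is for the arm and gripper body, and I took it not to cover the fingertips.
- **Finger opening:** the reading was 1.5–2.5 mm low on the pins and insert and about 2 mm high on the bushings. All the grips held.

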